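# Feel out the rail's hidden index groove and stack the wedge castings at it

### The arm

A 6-joint arm with a two-finger parallel gripper is mounted at the origin on a cart in front of the work surface, level with it; the furniture and walls round the work are solid. World frame = base frame: x ahead of the robot, y to its left, z up, the work surface at z = 0. Lengths are in mm, angles in degrees, forces in N, time in s.
With the tool pointing down it reaches from about 350 to 850 mm from the base axis. Payload 8.1 kg.
Tool frame: the origin (TCP) lies at the very end of the fingers, on their centre line; the grasp point (between the pads) lies 19 mm behind it; z points along the fingers, y is the direction in which the jaws open and shut (so a half turn about z gives the same grasp; the last joint's range is limited). The gripper opens to 85 mm and grips with 20 to 120 N. Pads are 22 mm wide; open, the fingers measure 114 mm over their backs; the gripper's body (76 mm by 85 mm) begins 54 mm behind the grasp point. The pads swing forward as they close: fully open they stand 13 mm farther back than shut.
Start: joints at [-73.132, 7.471, 85.268, -0, 87.261, -4.893], TCP at [222.461, -557.24, 231.292] pointing down, gripper open.
Joint ranges: [-169.43, 169.43], [-51.17, 129.36], [1.28, 143.12], [-76.62, 256.62], [0, 156.53], [-152.29, 152.29]. Speed limits (degrees/s): [136.94, 136.94, 159.86, 180, 180, 180].

### API

Orientations are given as [roll, pitch, yaw] about the fixed x, y, z axes, in that order (R = Rz(yaw) Ry(pitch) Rx(roll)).
In Python, from bench import r, eyes gives the robot as it stands. The module is installed in compiled form; this text tells all that it offers.
- The arm moves only by the tool play_rows, never from a script. Its argument "deltas" is a list of rows, each a list of 3 entries, a list of its own where there are three numbers: the shift along the tool's x, y, z in m, then the turn, a rotation vector about the tool's x, y, z in rad, then the closure, from 0 (fully open) to 1 (shut). A call has 1 to 8 rows; each row shifts and turns the pose as measured when the row begins, along the tool's axes as they then stand; what a row does not reach is not made up. A row lasts 1/8 s, in which the tool goes at most 62.5 mm and 10.7 degrees, less where a joint would pass 70% of its speed; a pose out of reach is approached as far as the arm can. A call with a gripper value outside its range is refused whole. The fingers move at their own pace and stop on an object; "force" is the grip in N (left out, the last holds). Time passes only in rows, so rows that do not move let the fingers close. It gives the time, the measured TCP pose, the force and the opening at its end, in the units of the state.
- r.sense(): the state, without advancing time (a new reading comes with each control period).
- eyes.snapshot(name): name is "scene" or "top"; returns the picture (384x512x3 uint8, red, green, blue); there is no depth.
- eyes.get_calibration(name): a dict with "mtx" (3x3 intrinsics, pixels), "R" (3x3) and "t" (3): a world point X has camera coordinates R X + t. Camera axes: x right, y down, z forward; pixel columns grow to the right and rows downward; lengths in mm; the calibration is good to about 2 mm. A picture is of the moment at which its call begins. get_calibration takes no time and is no camera call.
- r.hand_in(): hands the job in, once; it reports no verdict.
The state is a dict: "time": time; "joint_pos": joint angles; "qd": joint speeds; "joint_efforts": joint torques, N m; "tool_pos": TCP position; "tcp_rot": TCP orientation; "ft_force": force on the tool from outside, world axes, zero at the start; "wrist_torque": the same for the moment, N m; "finger_gap": finger opening in mm.
Only numpy, scipy, OpenCV 4.12 (cv2) and the standard library are available. Lean on these libraries where they do the work, as an engineer would, in place of code of your own. Each camera call takes 0.05 s, during which the arm holds its last target. There are 200 camera calls.

### The job

Take the feeler from its rest, set it upright into the left end of the measuring rail's channel with its shoe flat on the rail, draw it along to the right until its pin drops into the groove hidden in the channel floor, and leave it standing there. Then stack all the wedge castings on the base plate straight in front of the feeler, midway across the plate, every one with its flat underside down: in pairs, the second of each pair turned end for end on the first so that the pair is level on top, the first pair pointing at the rail, the next pair crosswise on it, and an odd last one lying crosswise on top. Leave the timer, the brown jar and the round dish alone.

Things in the scene. Friction and masses are not known exactly. Their poses are not given: they have to be found in the camera images.
- rail: Fixed rail, grey, 44 mm wide, 240 long, top 48 mm above bench; y along it (+y its left end), +x away from the plate before it; origin at bench level under the channel's middle. Channel in its top: 13 mm wide, y -85 to 85 mm; floor 28 mm below the top. A cross groove 14 mm wide, 12 deep, is hidden in the floor, its centre anywhere from y = -38 to 18 mm.
- plate_mid (a point): Middle of the grey metal base plate in front of the rail (part of the rail body, axes as the rail's): 75 mm from the channel's centre line, on the plate's top, 8 mm above the bench. The plate measures 106 mm (rail front to its near edge) by 240 mm.
- feeler: Loose feeler, 0.4 kg: steel shoe 40 x 60 x 8 mm (x, y, z), origin mid-underside; black handle 22 x 22 mm, 46 high, on it; keel under it 10 mm wide, 56 long (y), 12.5 deep (lowest 3.5 mm: 7 x 50); a sprung round 9 mm pin through all, out 38 mm below the shoe, its top seen above the handle when pushed up. Starts upright in the rest, underside 48 mm up; it may face either way in the channel.
- feeler_grip (a point): The middle of the feeler's handle, 31 mm above the shoe's underside; grip here. Between the rest and the rail stand a beaker with an electrode (up to 0.20 m high) and, farther back, its stand's rod (0.31 m): carry the feeler high or in front of them.
- pin (a joint): How far the feeler's pin is pushed up, m: 0 fully out (lifted, or dropped into the groove), 0.010 with the shoe on the rail and the pin on the channel floor. Spring about 0.5 N at 0, 2.4 N at 0.010; the feeler's own weight keeps the shoe down. Once dropped, the pin blocks sliding (2.5 mm of play either way).
- rest: The feeler's rest at the left of the bench, a loose grey stand of 0.9 kg: base 100 x 100 x 8 mm, on it a block 40 x 84 mm (x, y) up to 48 mm above the bench with a closed slot 16 x 64 mm along y that takes the keel and pin; origin at its underside's centre.
- wedge_1_mid (a point): Centre of a loose wedge casting (4 or 5 present), dull grey metal, 0.17 kg: 80 mm long (x), 40 wide (y), flat underside 10 mm below this point, top sloping evenly from 24 mm thick at the +x end to 16 at the -x end (slope 0.1); z up when underside down. Two of them, the upper turned end for end, make a level pair 40 mm high.
- wedge_1_thick (a point): Middle of the top edge of the casting's thick end.
- wedge_1_thin (a point): Middle of the top edge of the casting's thin end.
- wedge_2_mid (a point): Centre of a loose wedge casting (4 or 5 present), dull grey metal, 0.17 kg: 80 mm long (x), 40 wide (y), flat underside 10 mm below this point, top sloping evenly from 24 mm thick at the +x end to 16 at the -x end (slope 0.1); z up when underside down. Two of them, the upper turned end for end, make a level pair 40 mm high.
- wedge_2_thick (a point): Middle of the top edge of the casting's thick end.
- wedge_2_thin (a point): Middle of the top edge of the casting's thin end.
- wedge_3_mid (a point): Centre of a loose wedge casting (4 or 5 present), dull grey metal, 0.17 kg: 80 mm long (x), 40 wide (y), flat underside 10 mm below this point, top sloping evenly from 24 mm thick at the +x end to 16 at the -x end (slope 0.1); z up when underside down. Two of them, the upper turned end for end, make a level pair 40 mm high.
- wedge_3_thick (a point): Middle of the top edge of the casting's thick end.
- wedge_3_thin (a point): Middle of the top edge of the casting's thin end.
- wedge_4_mid (a point): Centre of a loose wedge casting (4 or 5 present), dull grey metal, 0.17 kg: 80 mm long (x), 40 wide (y), flat underside 10 mm below this point, top sloping evenly from 24 mm thick at the +x end to 16 at the -x end (slope 0.1); z up when underside down. Two of them, the upper turned end for end, make a level pair 40 mm high.
- wedge_4_thick (a point): Middle of the top edge of the casting's thick end.
- wedge_4_thin (a point): Middle of the top edge of the casting's thin end.
- wedge_5_mid (a point): Centre of a loose wedge casting (4 or 5 present), dull grey metal, 0.17 kg: 80 mm long (x), 40 wide (y), flat underside 10 mm below this point, top sloping evenly from 24 mm thick at the +x end to 16 at the -x end (slope 0.1); z up when underside down. Two of them, the upper turned end for end, make a level pair 40 mm high.
- wedge_5_thick (a point): Middle of the top edge of the casting's thick end.
- wedge_5_thin (a point): Middle of the top edge of the casting's thin end.
- timer: Bystander: small white timer 58 x 66 x 18 mm lying at the back; leave alone. Origin under its centre.
- jar_amber: Bystander: brown screw-cap jar 45 x 45 x 87 mm standing at the back; leave alone. Origin under its centre.
- petri: Bystander: flat round dish 61 mm wide, 14 mm high, at the right; leave alone. Origin under its centre.
Mind the look-alikes: they are no part of the job. What is shaped like the part that bears wedge_5_mid but green or orange is not meant.

How it is judged:
By the outcome, as a careful person would: the job done as asked, in the order asked, and still so for the second after the job is handed in, with the robot touching nothing.
Of wedge_1, wedge_2, wedge_3, wedge_4, wedge_5 only 4 to 5 are there at a start; the rules pass over those that are not, and their reading is None.
At some moment in a run one of rest may be knocked a few centimetres aside while the robot is not near it.
Once in a run the grip may slacken for a moment while it holds something.
It also fails if it takes over 210 s, if anything falls off the work surface, if the arm or the gripper's body presses on something with over 40 N, if the wrist force passes 120 N, or if a joint passes its speed limit or range.

## Working session

There is one attempt and no reset: what is moved stays moved. The work goes in short steps, Python scripts to look and compute and a tool call to move; the robot and the scene stay as the last step left them, time stands still between calls to the robot, and variables do not carry over. Pictures are saved under pics/ and viewed, about 12 in all and at most 16, crops included, and the job is handed in when it is done.

Besides the shell and the picture viewer there is one more tool, called after ">>>" as name([rows], argument=value, ...), one row to a line, values as JSON. play_rows: Moves the arm, as the interface text tells. Its arguments: {"type":"object","properties":{"deltas":{"type":"array"},"force":{"type":"number"}},"required":["deltas"]}

```bash
mkdir -p pics; python3 - <<'E'
from bench import r,eyes
import cv2,numpy as np
for n in("scene","top"):
    im=eyes.snapshot(n); np.save(f"pics/{n}0.npy",im)
    cv2.imwrite(f"pics/{n}0.png",cv2.resize(im[:,:,::-1],(800,600),interpolation=cv2.INTER_CUBIC))
    c=eyes.get_calibration(n); print(n,c["mtx"].tolist(),c["R"].round(4).tolist(),c["t"].round(1).tolist())
print(r.sense())
E
```

```text
scene [[485.7932588395854, 0.0, 239.4553624448455], [0.0, 485.7932588395854, 190.1279932405186], [0.0, 0.0, 1.0]] [[-0.731, -0.6822, -0.0148], [-0.3076, 0.3488, -0.8853], [0.6091, -0.6425, -0.4649]] [380.0, 269.3, 1314.0]
top [[415.3601116620718, 0.0, 259.1459142897089], [0.0, 415.3601116620718, 197.10354664958086], [0.0, 0.0, 1.0]] [[-0.0143, -0.9998, -0.0167], [-0.982, 0.0172, -0.1883], [0.1885, 0.0137, -0.982]] [-60.1, 554.7, 1233.0]
{'time': 0.1, 'joint_pos': array([-7.31316054e+01,  7.51081373e+00,  8.53239409e+01, -6.19362481e-04,
        8.72622151e+01, -4.89294966e+00]), 'qd': array([-0.02113269, -0.12850347, -0.07399276,  0.02117698, -0.08028909,
       -0.08566243]), 'joint_efforts': array([ 1.72886434e-03, -5.70952106e+01, -5.01942086e+01, -8.32558180e-05,
        8.09845078e-03, -1.33733042e-05]), 'tool_pos': array([ 222.31594771, -556.74966989,  230.34036033]), 'tcp_rot': array([-1.79903331e+02, -7.65461663e-03,  2.17613679e+01]), 'ft_force': array([ 0.61496702, -0.99538622,  0.47943001]), 'wrist_torque': array([-0.0166636 ,  0.00778383, -0.00488507]), 'finger_gap': 85.372574785428}
```

View pics/top0.png

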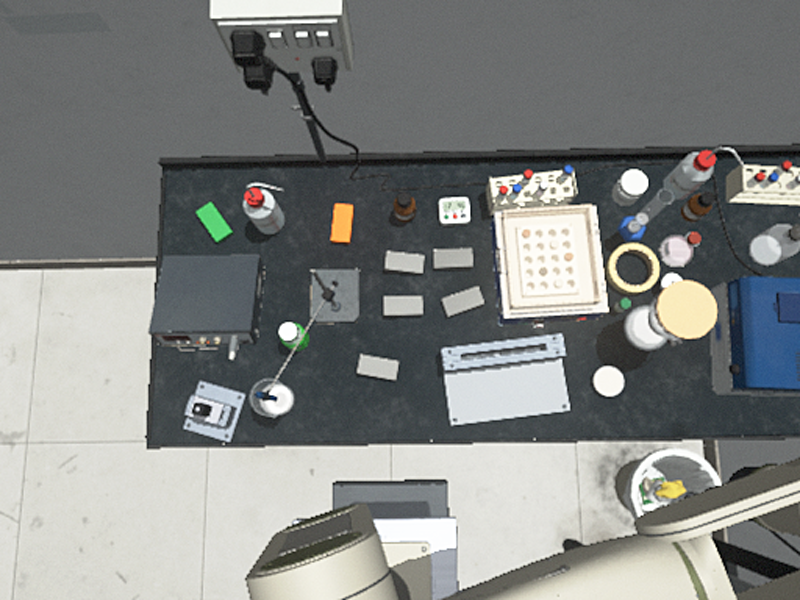

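View pics/scene0.png

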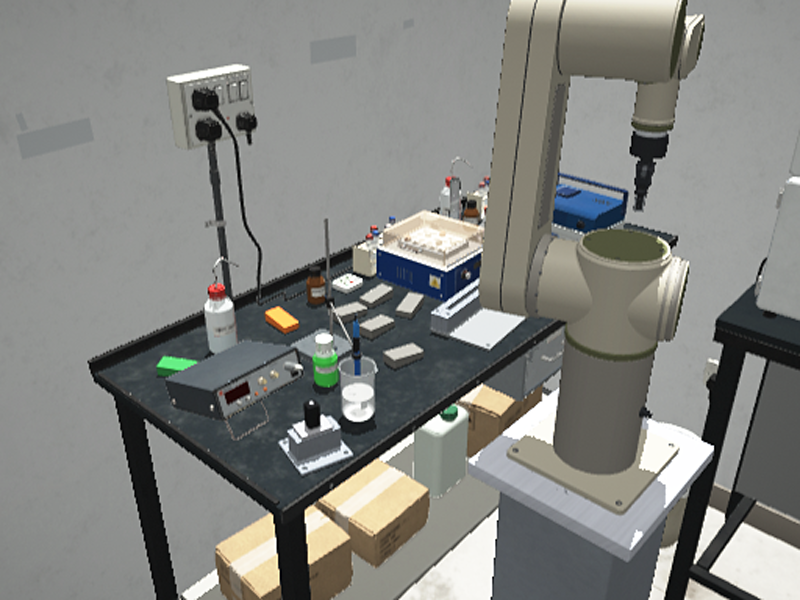

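The top view (800×600) shows five grey castings at (405,262), (453,258), (403,305), (463,300) and (378,367). The green (213,222) and orange (342,223) blocks are look-alikes. The rail and plate are at (505,375), and the feeler in its rest is at (210,410). Next I measure these and take enlarged crops.

```bash
cat > h.py <<'E'
import numpy as np,cv2
from bench import r,eyes
from scipy.spatial.transform import Rotation as Ro
C={n:eyes.get_calibration(n) for n in("scene","top")}
def ray(n,u,v,z):
    c=C[n];K,R,t=c["mtx"],np.array(c["R"]),np.array(c["t"])
    o=-R.T@t; d=R.T@np.linalg.inv(K)@[u,v,1]
    return o+d*(z-o[2])/d[2]
def pix(n,X):
    c=C[n]; p=c["mtx"]@(np.array(c["R"])@np.array(X,float)+c["t"]); return p[:2]/p[2]
def crop(im,x0,y0,x1,y1,f,name):
    cv2.imwrite(f"pics/{name}.png",cv2.resize(im[y0:y1,x0:x1,::-1],None,fx=f,fy=f,interpolation=cv2.INTER_CUBIC))
def go(x,y,z,yaw):
    """print what is needed in tool axes"""
    s=r.sense(); R=Ro.from_euler('xyz',s["tcp_rot"],degrees=True)
    T=Ro.from_euler('xyz',[180,0,yaw],degrees=True)
    rv=(R.inv()*T).as_rotvec()
    d=np.array([x,y,z])-s["tool_pos"]
    print("now",s["tool_pos"].round(1),s["tcp_rot"].round(2),"gap",round(s["finger_gap"],1),"F",s["ft_force"].round(1),"t",round(s["time"],2),"j",s["joint_pos"].round(0))
    print(" shift m before turn",(R.inv().apply(d)/1000).round(4),"after turn",(T.inv().apply(d)/1000).round(4),"rotvec",rv.round(4))
E
python3 - <<'E'
from h import *
im=np.load("pics/top0.npy");sc=np.load("pics/scene0.npy")
hsv=cv2.cvtColor(im,cv2.COLOR_RGB2HSV)
m=((hsv[...,1]<45)&(hsv[...,2]>95)).astype(np.uint8)
cs,_=cv2.findContours(m,cv2.RETR_EXTERNAL,cv2.CHAIN_APPROX_NONE)
for c in cs:
    a=cv2.contourArea(c)
    if a<120 or a>8000: continue
    (u,v),wh,an=cv2.minAreaRect(c)
    if not(90<u<370 and 145<v<290): continue
    z=20 if a<600 else 8
    b=cv2.boxPoints(((u,v),wh,an)); B=np.array([ray("top",p[0],p[1],z)[:2] for p in b])
    e=[B[1]-B[0],B[2]-B[1]]; L=[np.linalg.norm(q) for q in e]; k=int(np.argmax(L))
    print(int(a),(round(u),round(v)),B.mean(0).round(0),"L",np.round(L,0),"yaw",round(np.degrees(np.arctan2(e[k][1],e[k][0]))%180,1),
      im[int(v),int(u)])
crop(im,220,140,400,275,4,"t1"); crop(sc,180,160,350,260,4,"s1")
E
```

```text
1030 (135, 263) [359. 321.] L [109. 110.] yaw 71.9 [188 191 199]
305 (241, 234) [442. -11.] L [41. 82.] yaw 78.4 [199 199 195]
161 (140, 222) [487. 307.] L [124.  51.] yaw 89.0 [58 67 71]
3735 (324, 242) [ 416. -269.] L [253. 157.] yaw 96.2 [220 224 227]
699 (181, 237) [438. 179.] L [194.  92.] yaw 156.9 [45 53 54]
299 (258, 195) [567. -63.] L [80. 39.] yaw 89.0 [198 199 194]
300 (296, 192) [ 574. -185.] L [83. 42.] yaw 109.0 [187 187 182]
900 (212, 192) [584.  82.] L [139. 110.] yaw 178.8 [61 63 63]
281 (258, 167) [658. -67.] L [41. 82.] yaw 82.3 [198 198 192]
288 (289, 164) [ 665. -168.] L [82. 41.] yaw 92.0 [176 178 171]
5755 (350, 157) [ 695. -365.] L [230. 319.] yaw 2.2 [254 253 248]
```

View pics/t1.png

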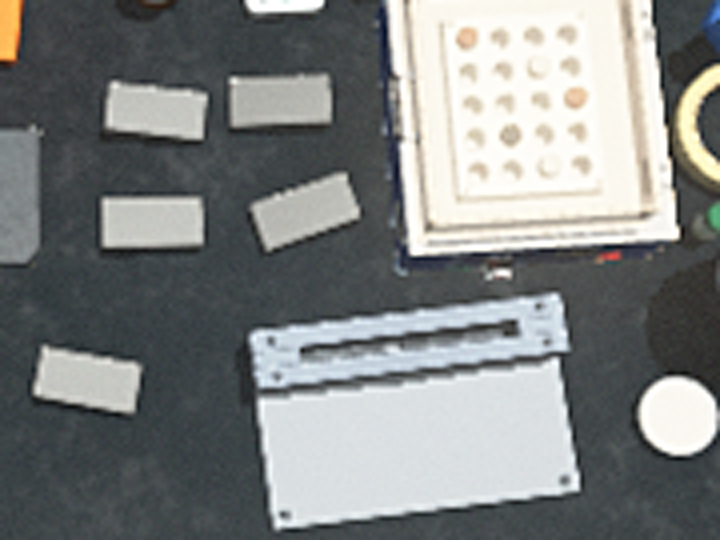

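View pics/s1.png

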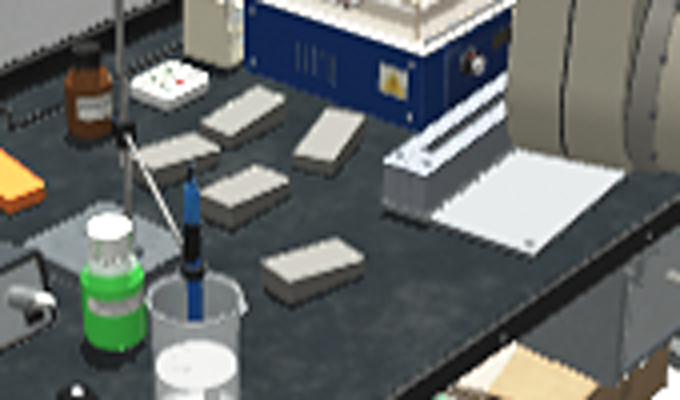

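The crops show all five grey castings lying flat and apart from the green and orange ones. Next I need to tell the thick ends from the thin ones.

```bash
python3 - <<'E'
from h import *
im=np.load("pics/top0.npy");sc=np.load("pics/scene0.npy")
crop(sc,215,178,278,238,10,"s2")
for u,v in((241,234),(258,195),(296,192),(258,167),(289,164)):
    X=ray("top",u,v,20); p=pix("scene",X)
    print((u,v),"scene px",p.round(0),"s2 px",((p-[215,178])*10).round(0),"top col",im[v-3:v+4,u-3:u+4].mean((0,1)).round(0),"scene col",sc[int(p[1])-1:int(p[1])+2,int(p[0])-1:int(p[0])+2].mean((0,1)).round(0))
print({n:(-np.array(C[n]["R"]).T@C[n]["t"]).round(0) for n in C})
E
```

```text
(241, 234) scene px [259. 224.] s2 px [436. 464.] top col [198. 200. 194.] scene col [211. 210. 201.]
(258, 195) scene px [242. 206.] s2 px [272. 278.] top col [198. 199. 194.] scene col [211. 210. 201.]
(296, 192) scene px [263. 193.] s2 px [482. 149.] top col [186. 187. 181.] scene col [211. 209. 200.]
(258, 167) scene px [224. 197.] s2 px [ 87. 193.] top col [196. 197. 192.] scene col [212. 211. 202.]
(289, 164) scene px [241. 187.] s2 px [260.  91.] top col [178. 179. 173.] scene col [210. 210. 201.]
{'scene': array([-440., 1010.,  855.]), 'top': array([ 311.,  -87., 1314.])}
```

View pics/s2.png

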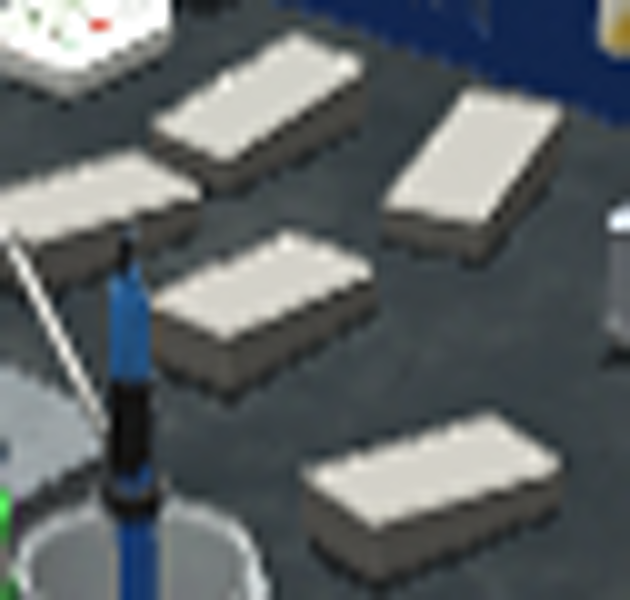

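The scene crop shows thick ends toward +y (near-left) for the castings at s2 pixels (436,464), (272,278) and (87,193), and toward −y for (260,91) and (482,149). The shading agrees: the first three are brighter. Next is the feeler and rail.

```bash
python3 - <<'E'
from h import *
im=np.load("pics/top0.npy");sc=np.load("pics/scene0.npy")
a=cv2.resize(im[208:248,278:366,::-1],None,fx=9,fy=9,interpolation=cv2.INTER_CUBIC) #792x360
b=cv2.resize(im[242:284,116:158,::-1],(240,240),interpolation=cv2.INTER_CUBIC)
c=cv2.resize(sc[250:306,176:232,::-1],(240,240),interpolation=cv2.INTER_CUBIC)
o=np.zeros((600,792,3),np.uint8);o[:360]=a;o[360:,:240]=b;o[360:,260:500]=c
cv2.imwrite("pics/c1.png",o)
E
```

```text
(no output)
```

View pics/c1.png

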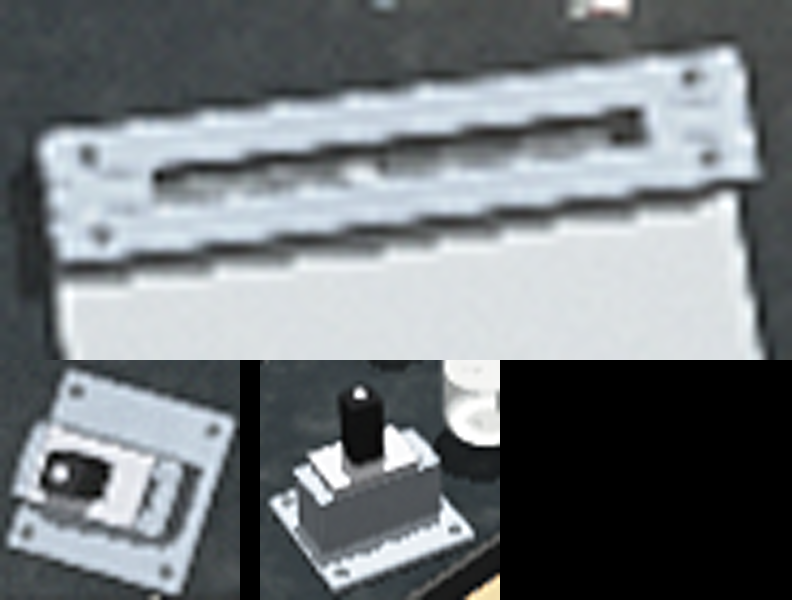

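```bash
python3 - <<'E'
from h import *
im=np.load("pics/top0.npy")
P=lambda x,y:((x+.5)/9-.5+278,(y+.5)/9-.5+208)
q=[P(*p) for p in((42,140),(742,45),(757,180),(62,258))]
W=np.array([ray("top",*p,48) for p in q]); print(W.round(1),W.mean(0).round(1))
for i in range(4):
    e=W[(i+1)%4]-W[i]; print(np.linalg.norm(e).round(1),np.degrees(np.arctan2(e[1],e[0])).round(1))
ch=np.array([ray("top",*P(*p),48) for p in((152,185),(643,125))]);print("chan ends",ch.round(1),ch.mean(0).round(1),np.linalg.norm(ch[0]-ch[1]))
def tri(a,b):
    A=[];B=[]
    for n,p in(("top",a),("scene",b)):
        p0=ray(n,*p,0);p1=ray(n,*p,100);d=(p1-p0)/np.linalg.norm(p1-p0);M=np.eye(3)-np.outer(d,d);A.append(M);B.append(M@p0)
    return np.linalg.solve(A[0]+A[1],B[0]+B[1])
t=(126.3,261.2);s=(199.2,257.6)
print("pin top",tri(t,s).round(1),ray("top",*t,102).round(1),ray("scene",*s,102).round(1))
# shoe: bright white
hsv=cv2.cvtColor(im,cv2.COLOR_RGB2HSV);m=((hsv[...,2]>210)&(hsv[...,1]<25)).astype(np.uint8);m[:, :116]=0;m[:,158:]=0;m[:242]=0;m[284:]=0
c=max(cv2.findContours(m,0,1)[0],key=cv2.contourArea);(u,v),wh,an=cv2.minAreaRect(c)
B=np.array([ray("top",*p,56) for p in cv2.boxPoints(((u,v),wh,an))]);print("shoe",B.round(1).tolist(),B.mean(0).round(1),[np.linalg.norm(B[i+1]-B[i]).round(1) for i in(0,1)],[np.degrees(np.arctan2(*(B[i+1]-B[i])[1::-1])).round(1) for i in (0,1)])
E
```

```text
[[ 472.1 -138.4   48. ]
 [ 500.7 -377.7   48. ]
 [ 454.5 -380.    48. ]
 [ 431.8 -144.2   48. ]] [ 464.8 -260.1   48. ]
241.1 -83.2
46.3 -177.2
237.0 95.5
40.7 8.1
chan ends [[ 456.1 -175.3   48. ]
 [ 473.8 -342.6   48. ]] [ 465. -259.   48.] 168.2029984763627
pin top [362.7 319.6 102.5] [361.5 318.7 102. ] [364.9 319.7 102. ]
shoe [[351.5, 353.5, 56.0], [387.7, 343.9, 56.0], [369.6, 286.7, 56.0], [333.7, 296.5, 56.0]] [360.6 320.1  56. ] [np.float64(37.4), np.float64(60.0)] [np.float64(-14.9), np.float64(-107.5)]
```

```bash
cat >> h.py <<'E'
def plan(wps,c,step=58,ta=9,start=None):
    """rows (tool axes) through waypoints (x,y,z,yaw), tool down; start=measured pose unless given"""
    s=r.sense(); go(*wps[-1])
    x=np.array(start if start else [*s["tool_pos"],s["tcp_rot"][2]],float); rows=[]
    for w in np.array(wps,float):
        d=w-x; d[3]=(d[3]+180)%360-180
        n=int(max(1,np.ceil(np.linalg.norm(d[:3])/step-.01),np.ceil(abs(d[3])/ta)))
        for i in range(n):
            a=np.radians(x[3]); q=d/n
            t=[q[0]*np.cos(a)+q[1]*np.sin(a), q[0]*np.sin(a)-q[1]*np.cos(a), -q[2]]
            rows.append([[round(v/1000,4)+0 for v in t],[0,0,round(-np.radians(q[3]),3)+0],c]); x=x+q
    for i in range(0,len(rows),8): print(str(rows[i:i+8]).replace(' ',''))
E
python3 -c "
from h import *
plan([(400,-380,290,50),(470,-60,290,72.5),(440,200,290,72.5),(362,319.5,290,72.5)],0)"
```

```text
now [ 222.3 -556.7  230.3] [-1.799e+02 -1.000e-02  2.176e+01] gap 85.4 F [ 0.6 -1.   0.5] t 0.1 j [-73.   8.  85.  -0.  87.  -5.]
 shift m before turn [ 0.4546 -0.7621 -0.0583] after turn [ 0.8777 -0.1303 -0.0597] rotvec [-0.0015 -0.0009 -0.8856]
[[[np.float64(0.0461),np.float64(-0.0197),np.float64(-0.0119)],[0,0,np.float64(-0.099)],0],[[np.float64(0.0478),np.float64(-0.015),np.float64(-0.0119)],[0,0,np.float64(-0.099)],0],[[np.float64(0.0491),np.float64(-0.0102),np.float64(-0.0119)],[0,0,np.float64(-0.099)],0],[[np.float64(0.0498),np.float64(-0.0054),np.float64(-0.0119)],[0,0,np.float64(-0.099)],0],[[np.float64(0.0501),np.float64(-0.0004),np.float64(-0.0119)],[0,0,np.float64(-0.099)],0],[[np.float64(0.0484),np.float64(-0.0253),np.float64(0.0)],[0,0,np.float64(-0.065)],0],[[np.float64(0.0499),np.float64(-0.0221),np.float64(0.0)],[0,0,np.float64(-0.065)],0],[[np.float64(0.0512),np.float64(-0.0188),np.float64(0.0)],[0,0,np.float64(-0.065)],0]]
[[[np.float64(0.0524),np.float64(-0.0154),np.float64(0.0)],[0,0,np.float64(-0.065)],0],[[np.float64(0.0533),np.float64(-0.012),np.float64(0.0)],[0,0,np.float64(-0.065)],0],[[np.float64(0.0539),np.float64(-0.0085),np.float64(0.0)],[0,0,np.float64(-0.065)],0],[[np.float64(0.0478),np.float64(-0.0214),np.float64(0.0)],[0,0,np.float64(0.0)],0],[[np.float64(0.0478),np.float64(-0.0214),np.float64(0.0)],[0,0,np.float64(0.0)],0],[[np.float64(0.0478),np.float64(-0.0214),np.float64(0.0)],[0,0,np.float64(0.0)],0],[[np.float64(0.0478),np.float64(-0.0214),np.float64(0.0)],[0,0,np.float64(0.0)],0],[[np.float64(0.0478),np.float64(-0.0214),np.float64(0.0)],[0,0,np.float64(0.0)],0]]
[[[np.float64(0.0302),np.float64(-0.0368),np.float64(0.0)],[0,0,np.float64(0.0)],0],[[np.float64(0.0302),np.float64(-0.0368),np.float64(0.0)],[0,0,np.float64(0.0)],0],[[np.float64(0.0302),np.float64(-0.0368),np.float64(0.0)],[0,0,np.float64(0.0)],0]]
```

>>> play_rows([
  [[0.046, -0.02, -0.012], [0, 0, -0.1], 0],
  [[0.048, -0.015, -0.012], [0, 0, -0.1], 0],
  [[0.049, -0.01, -0.012], [0, 0, -0.1], 0],
  [[0.05, -0.005, -0.012], [0, 0, -0.1], 0],
  [[0.05, 0, -0.012], [0, 0, -0.1], 0],
  [[0.048, -0.025, 0], [0, 0, -0.065], 0],
  [[0.05, -0.022, 0], [0, 0, -0.065], 0],
  [[0.051, -0.019, 0], [0, 0, -0.065], 0],
])

```text
time: 1.1
tool_pos: [434.4, -210.5, 288.4]
tcp_rot: [-179.6, -0.3, 62.5]
ft_force: [0.5, -0.7, 0.2]
finger_gap: 85.6
```

```bash
sed -i 's/\[round(v\/1000,4)+0 for v in t\]/[float(round(v\/1000,3)+0) for v in t]/; s/\[0,0,round(-np.radians(q\[3\]),3)+0\]/[0,0,float(round(-np.radians(q[3]),3)+0)]/' h.py; python3 -c "
from h import *
plan([(470,-60,290,72.5),(440,200,290,72.5),(362,319.5,290,72.5)],0)"
```

```text
now [ 434.4 -210.5  288.4] [-179.55   -0.32   62.48] gap 85.6 F [ 0.5 -0.7  0.2] t 1.1 j [-32. -11.  98.   0.  94.  -5.]
 shift m before turn [ 0.4366 -0.3091  0.0033] after turn [ 0.4837 -0.2285 -0.0016] rotvec [-0.0073 -0.0063 -0.1748]
[[[0.05,-0.013,-0.001],[0,0,-0.058],0],[[0.051,-0.01,-0.001],[0,0,-0.058],0],[[0.051,-0.007,-0.001],[0,0,-0.058],0],[[0.048,-0.021,0.0],[0,0,0.0],0],[[0.048,-0.021,0.0],[0,0,0.0],0],[[0.048,-0.021,0.0],[0,0,0.0],0],[[0.048,-0.021,0.0],[0,0,0.0],0],[[0.048,-0.021,0.0],[0,0,0.0],0]]
[[[0.03,-0.037,0.0],[0,0,0.0],0],[[0.03,-0.037,0.0],[0,0,0.0],0],[[0.03,-0.037,0.0],[0,0,0.0],0]]
```

>>> play_rows([
  [[0.05, -0.013, -0.001], [0, 0, -0.058], 0],
  [[0.051, -0.01, -0.001], [0, 0, -0.058], 0],
  [[0.051, -0.007, -0.001], [0, 0, -0.058], 0],
  [[0.048, -0.021, 0], [0, 0, 0], 0],
  [[0.048, -0.021, 0], [0, 0, 0], 0],
  [[0.048, -0.021, 0], [0, 0, 0], 0],
  [[0.048, -0.021, 0], [0, 0, 0], 0],
  [[0.048, -0.021, 0], [0, 0, 0], 0],
])

```text
time: 2.1
tool_pos: [436.8, 214.9, 292.3]
tcp_rot: [-179.4, -0.4, 72.8]
ft_force: [0.7, 0.4, -1.0]
finger_gap: 85.6
```

```bash
cat >> h.py <<'E'
def shoe(lo=210):
    im=eyes.snapshot("top");hsv=cv2.cvtColor(im,cv2.COLOR_RGB2HSV);m=((hsv[...,2]>lo)&(hsv[...,1]<25)).astype(np.uint8);m[:, :110]=0;m[:,162:]=0;m[:236]=0;m[290:]=0
    c=max(cv2.findContours(m,0,1)[0],key=cv2.contourArea);(u,v),wh,an=cv2.minAreaRect(c)
    B=np.array([ray("top",*p,56) for p in cv2.boxPoints(((u,v),wh,an))]);print("shoe",B.mean(0).round(1),[np.linalg.norm(B[i+1]-B[i]).round(1) for i in(0,1)],[np.degrees(np.arctan2(*(B[i+1]-B[i])[1::-1])).round(1) for i in (0,1)])
    return im
E
python3 -c "
from h import *
im=shoe();sc=eyes.snapshot('scene')
crop(im,105,215,185,295,5,'a');crop(sc,170,200,250,310,5,'b')
a=cv2.imread('pics/a.png');b=cv2.imread('pics/b.png');o=np.zeros((550,800,3),np.uint8);o[:400,:400]=a;o[:,400:]=b;cv2.imwrite('pics/f1.png',o)
plan([(362,319.5,290,72.5),(362,319.5,70,72.5)],0)"
```

```text
shoe [359.2 310.6  56. ] [np.float64(15.4), np.float64(172.0)] [np.float64(-71.7), np.float64(-158.8)]
now [435.9 217.7 292.1] [-179.35   -0.44   73.14] gap 85.3 F [-0.4 -0.2  0.4] t 2.2 j [ 20. -11.  97.   1.  94.  37.]
 shift m before turn [ 0.0743 -0.0977  0.2238] after turn [ 0.0749 -0.101   0.2221] rotvec [-0.0115 -0.0076  0.0112]
[[[0.025,-0.033,0.001],[0,0,0.004],0],[[0.025,-0.033,0.001],[0,0,0.004],0],[[0.025,-0.034,0.001],[0,0,0.004],0],[[0.0,0.0,0.055],[0,0,0.0],0],[[0.0,0.0,0.055],[0,0,0.0],0],[[0.0,0.0,0.055],[0,0,0.0],0],[[0.0,0.0,0.055],[0,0,0.0],0]]
```

View pics/f1.png

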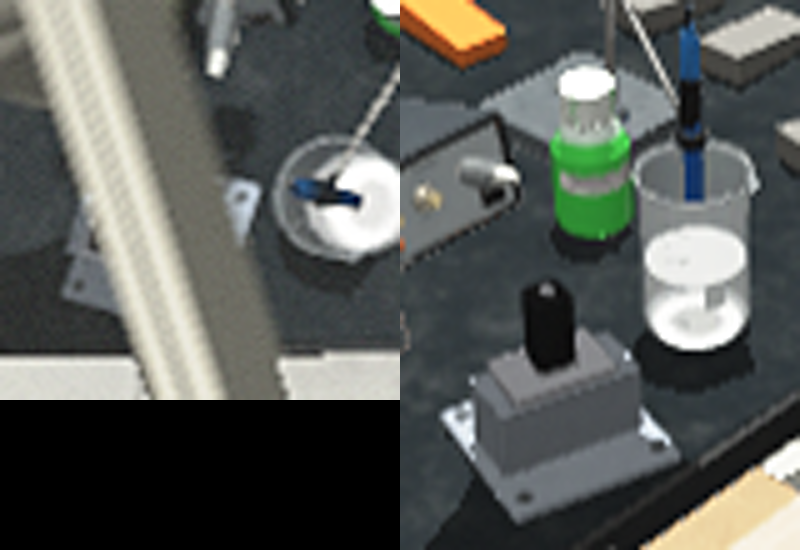

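The pin top is still at scene pixel (199,258), so the rest hasn't moved. The arm hides it in the top view. I descend on the handle.

>>> play_rows([
  [[0.025, -0.033, 0], [-0.011, -0.007, 0.01], 0],
  [[0.025, -0.033, 0], [0, 0, 0], 0],
  [[0.025, -0.034, 0], [0, 0, 0], 0],
  [[0, 0, 0.05], [0, 0, 0], 0],
  [[0, 0, 0.05], [0, 0, 0], 0],
  [[0, 0, 0], [0, 0, 0], 0],
])

```text
time: 2.95
tool_pos: [360.1, 320.3, 189.1]
tcp_rot: [-180.0, 0.1, 72.6]
ft_force: [0.4, -0.2, 0.8]
finger_gap: 85.2
```

```bash
python3 -c "
from h import *
go(362,319.5,62,72.5);sc=eyes.snapshot('scene')
crop(sc,165,200,245,310,5,'f2')"
```

```text
now [360.1 320.3 189.1] [-1.7997e+02  1.2000e-01  7.2600e+01] gap 85.2 F [ 0.4 -0.2  0.8] t 2.95 j [ 36. -10. 107.  -0.  83.  53.]
 shift m before turn [1.000e-04 2.100e-03 1.271e-01] after turn [-1.000e-04  2.100e-03  1.271e-01] rotvec [-0.0005  0.0021  0.0017]
```

View pics/f2.png

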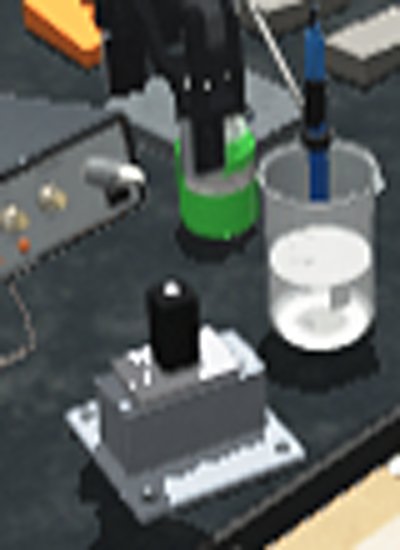

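The fingers are above the handle and the rest hasn't moved. I lower and grip.

>>> play_rows([
  [[0, 0.002, 0.05], [0, 0, 0], 0],
  [[0, 0, 0.05], [0, 0, 0], 0],
  [[0, 0, 0.025], [0, 0, 0], 0],
  [[0, 0, 0], [0, 0, 0], 0],
])

```text
time: 3.5
tool_pos: [372.8, 324.5, 76.7]
tcp_rot: [179.3, -0.8, 72.4]
ft_force: [-0.5, -0.4, 1.2]
finger_gap: 85.4
```

>>> play_rows([
  [[0, 0, 0], [0, 0, 0], 0.6],
  [[0, 0, 0], [0, 0, 0], 0.6],
  [[0, 0, 0], [0, 0, 0], 0.65],
  [[0, 0, 0], [0, 0, 0], 0.7],
  [[0, 0, 0], [0, 0, 0], 0.9],
  [[0, 0, 0], [0, 0, 0], 1],
  [[0, 0, 0], [0, 0, 0], 1],
  [[0, 0, 0], [0, 0, 0], 1],
], force=40)

```text
time: 4.5
tool_pos: [375.6, 327.5, 84.6]
tcp_rot: [179.0, -1.3, 72.5]
ft_force: [-2.5, 0.3, 2.2]
finger_gap: 22.3
```

```bash
python3 -c "
from h import *
go(362,319.5,62,72.5);print(r.sense()['qd'].round(2),r.sense()['joint_pos'].round(2),r.sense()['joint_efforts'].round(1))
sc=eyes.snapshot('scene')
crop(sc,165,200,245,310,5,'f3');go(362,319.5,62,72.5)"
```

```text
now [375.6 327.5  84.6] [179.04  -1.29  72.47] gap 22.3 F [-2.5  0.3  2.2] t 4.5 j [ 35.  -3. 112.   0.  69.  53.]
 shift m before turn [-0.0123 -0.0109  0.0221] after turn [-0.0118 -0.0106  0.0226] rotvec [ 0.0167 -0.0226 -0.0008]
[ 0.08 -0.05  0.07 -0.09 -0.07 -0.03] [ 3.5180e+01 -2.8100e+00  1.1171e+02  2.0000e-02  6.9490e+01  5.2710e+01] [ -1.2 -43.2 -46.5  -0.7  -1.    0.1]
now [375.6 327.5  84.6] [179.04  -1.29  72.47] gap 22.4 F [-3.1 -0.7  2.4] t 4.55 j [ 35.  -3. 112.   0.  69.  53.]
 shift m before turn [-0.0123 -0.0109  0.0221] after turn [-0.0117 -0.0106  0.0226] rotvec [ 0.0167 -0.0225 -0.0007]
```

View pics/f3.png

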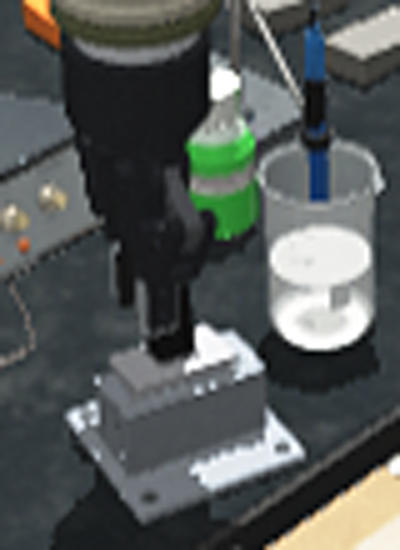

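```bash
python3 -c "
from h import *
f=lambda X:((pix('scene',X)-[165,200])*5).round(0)
for X in((375.6,327.5,84.6),(362,319.5,102),(362,319.5,56),(362,319.5,79),(375.6,327.5,103.6)):print(X,f(X))"
```

```text
(375.6, 327.5, 84.6) [148. 313.]
(362, 319.5, 102) [175. 290.]
(362, 319.5, 56) [180. 360.]
(362, 319.5, 79) [177. 325.]
(375.6, 327.5, 103.6) [146. 284.]
```

>>> play_rows([
  [[0, 0, 0], [0, 0, 0], 0],
  [[0, 0, 0], [0, 0, 0], 0],
  [[0, 0, 0], [0, 0, 0], 0],
  [[0, 0, 0], [0, 0, 0], 0],
])

```text
time: 5.05
tool_pos: [376.8, 327.3, 84.7]
tcp_rot: [178.9, -1.3, 72.4]
ft_force: [0.3, 0.5, 0.3]
finger_gap: 85.3
```

>>> play_rows([
  [[0, 0, 0], [0, 0, 0], 0],
  [[0, 0, 0], [0, 0, 0], 0],
  [[0, 0, 0], [0, 0, 0], 0],
  [[0, 0, 0], [0, 0, 0], 0],
])

```text
time: 5.55
tool_pos: [376.9, 327.3, 84.7]
tcp_rot: [178.9, -1.3, 72.4]
ft_force: [-0.2, -0.4, 0.9]
finger_gap: 85.6
```

>>> play_rows([
  [[-0.006, -0.006, 0.0], [0.016, -0.022, 0], 0],
  [[-0.006, -0.006, 0.0], [0, 0, 0], 0],
])

```text
time: 5.8
tool_pos: [361.3, 319.1, 84.5]
tcp_rot: [179.9, 0.0, 72.4]
ft_force: [-0.2, -0.6, -0.4]
finger_gap: 85.4
```

Holding still there's no drift, so the earlier stray came from a fast descent. I look at where the handle is now.

```bash
python3 -c "
from h import *
sc=eyes.snapshot('scene');im=eyes.snapshot('top')
crop(sc,165,200,245,310,5,'a');crop(im,105,235,165,290,6,'b')
a=cv2.imread('pics/a.png');b=cv2.imread('pics/b.png');o=np.zeros((550,800,3),np.uint8);o[:,:400]=a;o[:330,400:760]=b;cv2.imwrite('pics/f4.png',o)
f=lambda X:((pix('scene',X)-[165,200])*5).round(0)
print(f((361.3,319.1,84.5)),f((362,319.5,102)))"
```

```text
[178. 317.] [175. 290.]
```

View pics/f4.png

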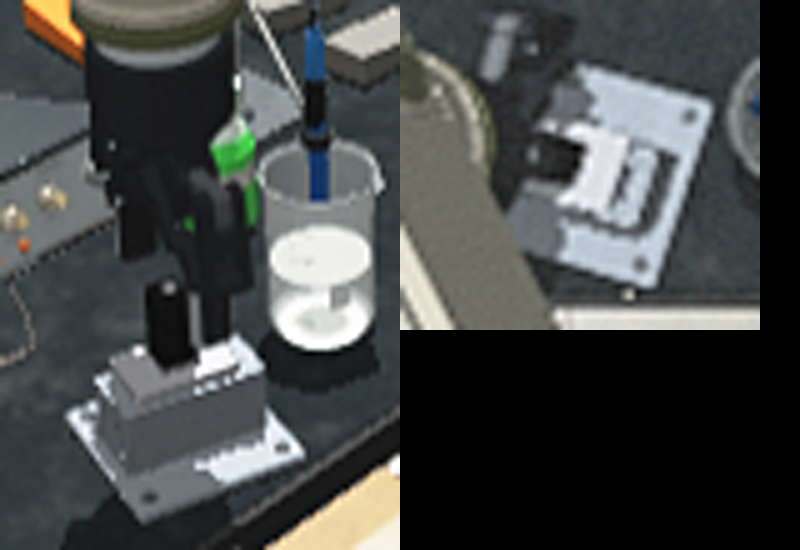

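The handle hasn't moved and is centred between the fingers. I lower slowly to the grip height.

>>> play_rows([
  [[0, 0, 0.006], [0, 0, 0], 0],
  [[0, 0, 0.006], [0, 0, 0], 0],
  [[0, 0, 0.006], [0, 0, 0], 0],
  [[0, 0, 0.003], [0, 0, 0], 0],
  [[0, 0, 0], [0, 0, 0], 0],
])

```text
time: 6.52
tool_pos: [360.4, 318.6, 61.2]
tcp_rot: [179.9, 0.0, 72.4]
ft_force: [-0.2, 0.9, 1.0]
finger_gap: 85.5
```

>>> play_rows([
  [[0, 0, 0], [0, 0, 0], 0.6],
  [[0, 0, 0], [0, 0, 0], 0.65],
  [[0, 0, 0], [0, 0, 0], 0.7],
  [[0, 0, 0], [0, 0, 0], 0.8],
  [[0, 0, 0], [0, 0, 0], 1],
  [[0, 0, 0], [0, 0, 0], 1],
], force=50)

```text
time: 7.28
tool_pos: [361.5, 318.9, 62.1]
tcp_rot: [179.8, -0.0, 72.4]
ft_force: [0.8, -0.0, 0.7]
finger_gap: 21.5
```

>>> play_rows([
  [[0, 0, -0.01], [0, 0, 0], 1],
  [[0, 0, -0.02], [0, 0, 0], 1],
  [[0, 0, -0.03], [0, 0, 0], 1],
  [[0, 0, -0.035], [0, 0, 0], 1],
  [[0, 0, -0.04], [0, 0, 0], 1],
  [[0, 0, -0.04], [0, 0, 0], 1],
  [[0, 0, -0.035], [0, 0, 0], 1],
  [[0, 0, -0.025], [0, 0, 0], 1],
])

```text
time: 8.28
tool_pos: [355.1, 316.3, 299.6]
tcp_rot: [-179.5, 0.7, 72.5]
ft_force: [0.5, 0.1, -4.3]
finger_gap: 21.7
```

```bash
python3 -c "
from h import *
plan([(420,220,305,72.4),(465,0,300,80),(458,-190,270,96.2)],1,step=45,ta=5)"
```

```text
now [355.1 316.3 299.6] [-179.48    0.72   72.47] gap 21.7 F [ 0.5  0.1 -4.3] t 8.28 j [ 36. -12.  97.  -0.  96.  53.]
 shift m before turn [-0.4514  0.2509  0.033 ] after turn [-0.5144  0.0476  0.0296] rotvec [-0.0116  0.0105 -0.4141]
[[[-0.024,0.03,-0.002],[0,0,0.0],1],[[-0.024,0.03,-0.002],[0,0,0.0],1],[[-0.024,0.03,-0.002],[0,0,0.0],1],[[-0.039,0.022,0.001],[0,0,-0.027],1],[[-0.04,0.021,0.001],[0,0,-0.027],1],[[-0.04,0.02,0.001],[0,0,-0.027],1],[[-0.041,0.019,0.001],[0,0,-0.027],1],[[-0.041,0.018,0.001],[0,0,-0.027],1]]
[[[-0.038,0.005,0.006],[0,0,-0.057],1],[[-0.038,0.003,0.006],[0,0,-0.057],1],[[-0.038,0.001,0.006],[0,0,-0.057],1],[[-0.038,-0.001,0.006],[0,0,-0.057],1],[[-0.038,-0.003,0.006],[0,0,-0.057],1]]
```

The 4.3 N reading says the feeler alone is lifted. I carry it high.

>>> play_rows([
  [[-0.024, 0.03, -0.002], [0, 0, 0], 1],
  [[-0.024, 0.03, -0.002], [-0.011, 0.01, 0], 1],
  [[-0.024, 0.03, -0.002], [0, 0, 0], 1],
  [[-0.039, 0.022, 0], [0, 0, -0.027], 1],
  [[-0.04, 0.021, 0], [0, 0, -0.027], 1],
  [[-0.04, 0.02, 0], [0, 0, -0.027], 1],
  [[-0.041, 0.019, 0], [0, 0, -0.027], 1],
  [[-0.041, 0.018, 0], [0, 0, -0.027], 1],
])

```text
time: 9.28
tool_pos: [466.0, -4.5, 308.6]
tcp_rot: [-179.9, -0.0, 80.9]
ft_force: [0.2, 0.8, -4.7]
finger_gap: 21.6
```

>>> play_rows([
  [[-0.038, 0.005, 0.005], [0, 0, -0.057], 1],
  [[-0.038, 0.003, 0.005], [0, 0, -0.057], 1],
  [[-0.038, 0.001, 0.005], [0, 0, -0.057], 1],
  [[-0.038, -0.001, 0.005], [0, 0, -0.057], 1],
  [[-0.03, -0.003, 0.005], [0, 0, -0.057], 1],
  [[0, 0, 0], [0, 0, 0], 1],
])

```text
time: 10.02
tool_pos: [458.3, -194.0, 281.1]
tcp_rot: [-179.5, -0.3, 97.6]
ft_force: [-0.1, -0.3, -3.4]
finger_gap: 21.2
```

```bash
python3 -c "
from h import *
plan([(459.4,-207.8,200,96.2),(459.4,-207.8,120,96.2)],1,step=30,ta=5)"
```

```text
now [ 458.3 -194.   281.1] [-179.52   -0.34   97.61] gap 21.2 F [-0.1 -0.3 -3.4] t 10.03 j [-29.  -9.  96.  -0.  93. -36.]
 shift m before turn [-0.0148  0.0006  0.161 ] after turn [-0.0138 -0.0004  0.1611] rotvec [-0.0085 -0.0058  0.0247]
[[[-0.005,0.0,0.027],[0,0,0.008],1],[[-0.005,0.0,0.027],[0,0,0.008],1],[[-0.005,0.0,0.027],[0,0,0.008],1],[[0.0,0.0,0.027],[0,0,0.0],1],[[0.0,0.0,0.027],[0,0,0.0],1],[[0.0,0.0,0.027],[0,0,0.0],1]]
```

>>> play_rows([
  [[-0.005, 0, 0.027], [-0.008, -0.006, 0.008], 1],
  [[-0.005, 0, 0.027], [0, 0, 0.008], 1],
  [[-0.005, 0, 0.027], [0, 0, 0.008], 1],
  [[0, 0, 0.027], [0, 0, 0], 1],
  [[0, 0, 0.025], [0, 0, 0], 1],
  [[0, 0, 0.015], [0, 0, 0], 1],
  [[0, 0, 0.005], [0, 0, 0], 1],
  [[0, 0, 0], [0, 0, 0], 1],
])

```text
time: 11.02
tool_pos: [459.8, -203.2, 125.8]
tcp_rot: [-180.0, -0.2, 96.1]
ft_force: [0.4, -0.2, -4.2]
finger_gap: 21.5
```

```bash
python3 -c "
from h import *
go(459.4,-207.8,120,96.2)
sc=eyes.snapshot('scene');im=eyes.snapshot('top')
crop(sc,255,165,335,245,5,'a');crop(im,275,190,375,280,4,'b')
a=cv2.imread('pics/a.png');b=cv2.imread('pics/b.png');o=np.zeros((400,800,3),np.uint8);o[:,:400]=a;o[:360,400:]=b;cv2.imwrite('pics/g1.png',o)
R=Ro.from_euler('z',6.2,degrees=True)
for y in(85,52,0):
  for z in (48,):
    X=np.array([465,-259.5,z])+R.apply([0,y,0]);print(y,((pix('scene',X)-[255,165])*5).round(0),((pix('top',X)-[275,190])*4+[400,0]).round(0))
"
```

```text
now [ 459.8 -203.2  125.8] [-179.98   -0.23   96.12] gap 21.5 F [ 0.4 -0.2 -4.2] t 11.03 j [-30.  -3. 107.   0.  76. -36.]
 shift m before turn [-0.0046 -0.0009  0.0058] after turn [-0.0046 -0.0009  0.0058] rotvec [-0.0003 -0.004  -0.0013]
85 [161. 162.] [477. 153.]
52 [186. 144.] [520. 147.]
0 [224. 116.] [588. 139.]
```

View pics/g1.png

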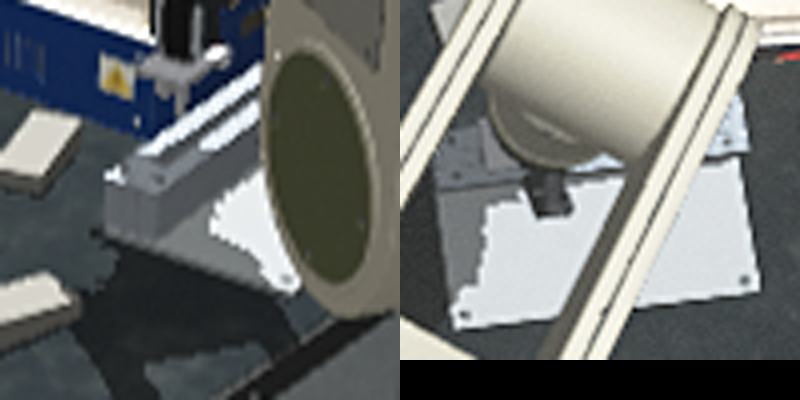

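>>> play_rows([
  [[-0.004, -0.001, 0.006], [0, -0.004, 0], 1],
  [[0, 0, 0.006], [0, 0, 0], 1],
  [[0, 0, 0.006], [0, 0, 0], 1],
  [[0, 0, 0.004], [0, 0, 0], 1],
  [[0, 0, 0.002], [0, 0, 0], 1],
  [[0, 0, 0], [0, 0, 0], 1],
])

```text
time: 11.88
tool_pos: [460.5, -208.6, 102.2]
tcp_rot: [179.8, 0.1, 96.1]
ft_force: [-0.6, -0.4, -4.8]
finger_gap: 21.5
```

```bash
python3 -c "
from h import *
go(459.4,-207.8,90,96.2)
s=r.sense()['tool_pos'];sc=eyes.snapshot('scene')
crop(sc,270,165,330,215,10,'g2')
R=Ro.from_euler('z',6.2,degrees=True);P=lambda X:((pix('scene',X)-[270,165])*10).round(0)
for y in(85,52,0):
  for x in (-22,-6.5,6.5,22):
    print(y,x,P(np.array([465,-259.5,48])+R.apply([x,y,0])))
print('pin bottom',P(s-[0,0,52]),'shoe',P(s-[0,0,14]))
"
```

```text
now [ 460.5 -208.6  102.2] [1.7985e+02 1.4000e-01 9.6090e+01] gap 21.5 F [-0.6 -0.4 -4.8] t 11.88 j [-30.  -2. 108.  -0.  73. -36.]
 shift m before turn [ 0.0009 -0.0011  0.0122] after turn [ 0.0009 -0.001   0.0122] rotvec [ 0.0026  0.0024 -0.0019]
85 -22 [227. 343.]
85 -6.5 [189. 330.]
85 6.5 [157. 320.]
85 22 [119. 307.]
52 -22 [277. 305.]
52 -6.5 [238. 293.]
52 6.5 [207. 283.]
52 22 [169. 271.]
0 -22 [352. 249.]
0 -6.5 [314. 237.]
0 6.5 [283. 227.]
0 22 [245. 216.]
pin bottom [221. 281.] shoe [225. 184.]
```

View pics/g2.png

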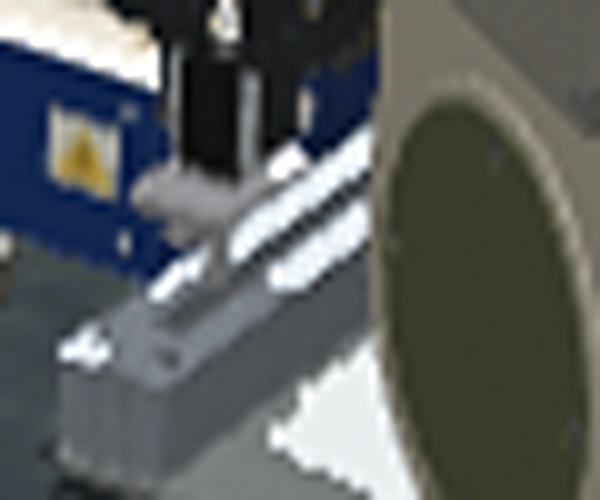

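Everything lines up: the pin bottom is at (218,281) over the channel, and the channel end at (170,325) is where predicted. I lower it in.

>>> play_rows([
  [[0.001, -0.001, 0.004], [0.002, 0.002, 0], 1],
  [[0, 0, 0.005], [0, 0, 0], 1],
  [[0, 0, 0.005], [0, 0, 0], 1],
  [[0, 0, 0.004], [0, 0, 0], 1],
  [[0, 0, 0], [0, 0, 0], 1],
])

```text
time: 12.55
tool_pos: [459.5, -207.7, 83.1]
tcp_rot: [180.0, 0.0, 96.1]
ft_force: [0.5, 0.8, -4.9]
finger_gap: 21.9
```

```bash
python3 -c "
from h import *
go(459.4,-207.8,62,96.2)"
```

```text
now [ 459.5 -207.7   83.1] [1.7996e+02 3.0000e-02 9.6090e+01] gap 21.9 F [ 0.5  0.8 -4.9] t 12.55 j [-30.  -0. 109.   0.  71. -36.]
 shift m before turn [-0.0001 -0.0001  0.0211] after turn [-0.0001 -0.0001  0.0211] rotvec [ 0.0008  0.0005 -0.0019]
```

>>> play_rows([
  [[0, 0, 0.004], [0, 0, 0], 1],
  [[0, 0, 0.003], [0, 0, 0], 1],
  [[0, 0, 0.003], [0, 0, 0], 1],
  [[0, 0, 0], [0, 0, 0], 1],
])

```text
time: 13.05
tool_pos: [459.7, -207.8, 72.6]
tcp_rot: [179.9, 0.0, 96.1]
ft_force: [-0.1, 0.3, -3.7]
finger_gap: 22.0
```

>>> play_rows([
  [[0, 0, 0.002], [0, 0, 0], 1],
  [[0, 0, 0.002], [0, 0, 0], 1],
  [[0, 0, 0], [0, 0, 0], 1],
])

```text
time: 13.42
tool_pos: [460.0, -208.0, 68.9]
tcp_rot: [179.9, 0.1, 96.1]
ft_force: [0.1, 0.0, -3.5]
finger_gap: 21.3
```

>>> play_rows([
  [[0, 0, 0.002], [0, 0, 0], 1],
  [[0, 0, 0.002], [0, 0, 0], 1],
  [[0, 0, 0], [0, 0, 0], 1],
])

```text
time: 13.8
tool_pos: [460.2, -208.1, 64.9]
tcp_rot: [179.9, 0.1, 96.1]
ft_force: [-0.3, 0.3, -2.4]
finger_gap: 21.6
```

>>> play_rows([
  [[0, 0, 0.002], [0, 0, 0], 1],
  [[0, 0, 0.001], [0, 0, 0], 1],
  [[0, 0, 0], [0, 0, 0], 1],
])

```text
time: 14.18
tool_pos: [460.4, -208.2, 62.2]
tcp_rot: [179.9, 0.1, 96.1]
ft_force: [-1.4, 1.4, -1.7]
finger_gap: 21.2
```

>>> play_rows([
  [[0, 0, 0.001], [0, 0, 0], 1],
  [[0, 0, 0], [0, 0, 0], 1],
])

```text
time: 14.42
tool_pos: [460.5, -208.2, 62.3]
tcp_rot: [179.9, 0.1, 96.1]
ft_force: [-1.1, 1.0, -1.8]
finger_gap: 21.5
```

>>> play_rows([
  [[-0.003, 0, 0], [0, 0, 0], 1],
  [[-0.004, 0, 0], [0, 0, 0], 1],
  [[-0.004, 0, 0], [0, 0, 0], 1],
  [[-0.004, 0, 0], [0, 0, 0], 1],
  [[0, 0, 0], [0, 0, 0], 1],
])

```text
time: 15.05
tool_pos: [462.8, -224.3, 62.3]
tcp_rot: [179.8, 0.1, 96.1]
ft_force: [0.1, -0.8, -1.4]
finger_gap: 21.6
```

>>> play_rows([
  [[0, 0, 0.002], [0, 0, 0], 1],
  [[-0.003, 0, 0.001], [0, 0, 0], 1],
  [[-0.003, 0, 0.001], [0, 0, 0], 1],
  [[-0.003, 0, 0.001], [0, 0, 0], 1],
  [[-0.003, 0, 0.001], [0, 0, 0], 1],
])

```text
time: 15.68
tool_pos: [465.4, -232.8, 62.2]
tcp_rot: [179.7, -0.3, 96.1]
ft_force: [-8.2, 16.0, 18.8]
finger_gap: 21.0
```

```bash
python3 - <<'E'
from h import *
go(465,-259.5,62,96.2)
s=r.sense();p=Ro.from_euler('z',-6.2,degrees=True).apply(s['tool_pos']-[465,-259.5,0]);print('rail',p.round(1))
E
```

```text
now [ 465.4 -232.8   62.2] [179.74  -0.27  96.13] gap 21.0 F [-8.2 16.  18.8] t 15.68 j [-32.   4. 108.   0.  69. -39.]
 shift m before turn [-0.0265 -0.0032  0.0001] after turn [-0.0265 -0.0033  0.0002] rotvec [ 0.0046 -0.0047 -0.0011]
rail [ 3.3 26.5 62.2]
```

>>> play_rows([
  [[0, -0.0015, -0.0005], [0.004, -0.004, 0], 1],
  [[0, 0, 0], [0, 0, 0], 1],
])

```text
time: 15.92
tool_pos: [464.1, -233.1, 62.9]
tcp_rot: [179.9, 0.0, 96.1]
ft_force: [-2.3, 0.3, -2.6]
finger_gap: 21.4
```

>>> play_rows([
  [[-0.003, 0, 0], [0, 0, 0], 1],
  [[-0.003, 0, 0], [0, 0, 0], 1],
  [[0, 0, 0], [0, 0, 0], 1],
])

```text
time: 16.3
tool_pos: [464.4, -239.5, 62.2]
tcp_rot: [180.0, -0.0, 96.1]
ft_force: [-0.3, -0.2, -1.0]
finger_gap: 21.3
```

>>> play_rows([
  [[-0.003, -0.0002, 0], [0, 0, 0], 1],
  [[-0.003, -0.0002, 0], [0, 0, 0], 1],
  [[0, 0, 0], [0, 0, 0], 1],
])

```text
time: 16.68
tool_pos: [464.8, -246.7, 62.4]
tcp_rot: [180.0, 0.1, 96.1]
ft_force: [-0.6, -3.4, -2.0]
finger_gap: 21.7
```

>>> play_rows([
  [[-0.003, -0.0002, 0], [0, 0, 0], 1],
  [[-0.003, -0.0002, 0], [0, 0, 0], 1],
  [[0, 0, 0], [0, 0, 0], 1],
])

```text
time: 17.05
tool_pos: [464.9, -253.0, 62.2]
tcp_rot: [180.0, 0.0, 96.1]
ft_force: [0.8, -1.6, -2.4]
finger_gap: 21.3
```

>>> play_rows([
  [[-0.003, -0.0002, 0], [0, 0, 0], 1],
  [[-0.003, -0.0002, 0], [0, 0, 0], 1],
  [[0, 0, 0], [0, 0, 0], 1],
])

```text
time: 17.42
tool_pos: [465.1, -255.2, 62.3]
tcp_rot: [-180.0, -0.4, 96.2]
ft_force: [-0.2, -0.5, -3.4]
finger_gap: 21.2
```

>>> play_rows([
  [[-0.003, 0, 0], [0, 0, 0], 1],
  [[-0.003, 0, 0], [0, 0, 0], 1],
])

```text
time: 17.68
tool_pos: [465.3, -256.3, 62.6]
tcp_rot: [-179.9, -1.0, 96.2]
ft_force: [-4.2, 17.3, 11.3]
finger_gap: 21.8
```

```bash
python3 - <<'E'
from h import *
go(465,-259.5,62,96.2)
s=r.sense();p=Ro.from_euler('z',-6.2,degrees=True).apply(s['tool_pos']-[465,-259.5,0]);print('rail',p.round(1))
E
```

```text
now [ 465.3 -256.3   62.6] [-179.91   -0.96   96.21] gap 21.8 F [-4.2 17.3 11.3] t 17.68 j [-35.   6. 105.   1.  69. -41.]
 shift m before turn [-0.0032 -0.0006  0.0005] after turn [-0.0032 -0.0006  0.0006] rotvec [-0.0016 -0.0168  0.0001]
rail [ 0.6  3.2 62.6]
```

17 N of resistance at rail y≈3 means the pin has dropped and blocks sliding. I back off a little, level up and release.

>>> play_rows([
  [[0.002, 0, 0], [-0.002, -0.017, 0], 1],
  [[0.0, 0, 0.0], [0, 0, 0], 1],
  [[0.0, 0, 0.0], [0, 0, 0], 1],
])

```text
time: 18.05
tool_pos: [464.8, -254.1, 62.2]
tcp_rot: [-180.0, 0.0, 96.2]
ft_force: [0.1, 2.0, -2.3]
finger_gap: 21.3
```

>>> play_rows([
  [[0, 0, 0], [0, 0, 0], 0.7],
  [[0, 0, 0], [0, 0, 0], 0.6],
  [[0, 0, 0], [0, 0, 0], 0.4],
  [[0, 0, 0], [0, 0, 0], 0.2],
  [[0, 0, 0], [0, 0, 0], 0.2],
])

```text
time: 18.68
tool_pos: [466.0, -256.1, 63.8]
tcp_rot: [179.9, 0.2, 96.2]
ft_force: [0.3, 0.3, -0.1]
finger_gap: 68.1
```

>>> play_rows([
  [[0, 0, -0.008], [0, 0, 0], 0.2],
  [[0, 0, -0.015], [0, 0, 0], 0.2],
  [[0, 0, -0.03], [0, 0, 0], 0.2],
  [[0, 0, -0.04], [0, 0, 0], 0.2],
  [[0, 0, -0.04], [0, 0, 0], 0.2],
  [[0, 0, -0.03], [0, 0, 0], 0.2],
  [[0, 0, 0], [0, 0, 0], 0.2],
])

```text
time: 19.55
tool_pos: [465.9, -255.7, 238.7]
tcp_rot: [179.7, 0.4, 96.2]
ft_force: [0.3, -0.1, -0.2]
finger_gap: 68.5
```

```bash
python3 -c "
from h import *
plan([(462,-130,200,88),(442,-11,180,78.4),(442,-11,100,78.4)],0.2,step=40,ta=6)"
```

```text
now [ 465.9 -255.7  238.7] [179.66   0.36  96.2 ] gap 68.5 F [ 0.3 -0.1 -0.2] t 19.55 j [-34.  -4.  96.  -0.  87. -40.]
 shift m before turn [0.2467 0.0019 0.1372] after turn [ 0.2349 -0.0726  0.1387] rotvec [0.0069 0.0053 0.3108]
[[[0.031,0.002,0.01],[0,0,0.036],0.2],[[0.031,0.001,0.01],[0,0,0.036],0.2],[[0.031,0.0,0.01],[0,0,0.036],0.2],[[0.031,-0.001,0.01],[0,0,0.036],0.2],[[0.03,-0.006,0.005],[0,0,0.042],0.2],[[0.029,-0.007,0.005],[0,0,0.042],0.2],[[0.029,-0.008,0.005],[0,0,0.042],0.2],[[0.029,-0.01,0.005],[0,0,0.042],0.2]]
[[[0.0,0.0,0.04],[0,0,0.0],0.2],[[0.0,0.0,0.04],[0,0,0.0],0.2]]
```

>>> play_rows([
  [[0.031, 0.002, 0.01], [0.007, 0.005, 0.036], 0.2],
  [[0.031, 0.001, 0.01], [0, 0, 0.036], 0.2],
  [[0.031, 0, 0.01], [0, 0, 0.036], 0.2],
  [[0.031, -0.001, 0.01], [0, 0, 0.036], 0.2],
  [[0.03, -0.006, 0.005], [0, 0, 0.042], 0.2],
  [[0.029, -0.007, 0.005], [0, 0, 0.042], 0.2],
  [[0.029, -0.008, 0.005], [0, 0, 0.042], 0.2],
  [[0.025, -0.01, 0.005], [0, 0, 0.042], 0.2],
])

```text
time: 20.55
tool_pos: [438.6, -9.8, 173.6]
tcp_rot: [-179.8, 0.1, 77.6]
ft_force: [-0.3, 0.8, 0.2]
finger_gap: 68.2
```

```bash
python3 - <<'E'
from h import *
go(442,-11,60,78.4)
sc=eyes.snapshot('scene');im=eyes.snapshot('top')
crop(sc,250,150,330,230,5,'a');crop(im,270,190,370,280,4,'b')
a=cv2.imread('pics/a.png');b=cv2.imread('pics/b.png');o=np.zeros((400,800,3),np.uint8);o[:,:400]=a;o[:360,400:]=b;cv2.imwrite('pics/k1.png',o)
R=Ro.from_euler('z',6.2,degrees=True)
for y in(-20,0,5,10,20):
    X=np.array([465,-259.5,102])+R.apply([0,y,0]);print(y,((pix('scene',X)-[250,150])*5).round(0),((pix('top',X)-[270,190])*4+[400,0]).round(0))
E
```

```text
now [438.6  -9.8 173.6] [-1.7975e+02  1.1000e-01  7.7550e+01] gap 68.2 F [-0.3  0.8  0.2] t 20.55 j [ -8. -16. 114.  -0.  83.   5.]
 shift m before turn [-0.0002  0.004   0.1136] after turn [-0.0005  0.0035  0.1136] rotvec [-0.0043  0.0019 -0.0148]
-20 [267. 113.] [644. 127.]
0 [252. 123.] [617. 130.]
5 [249. 126.] [611. 131.]
10 [245. 128.] [604. 132.]
20 [238. 134.] [590. 133.]
```

View pics/k1.png

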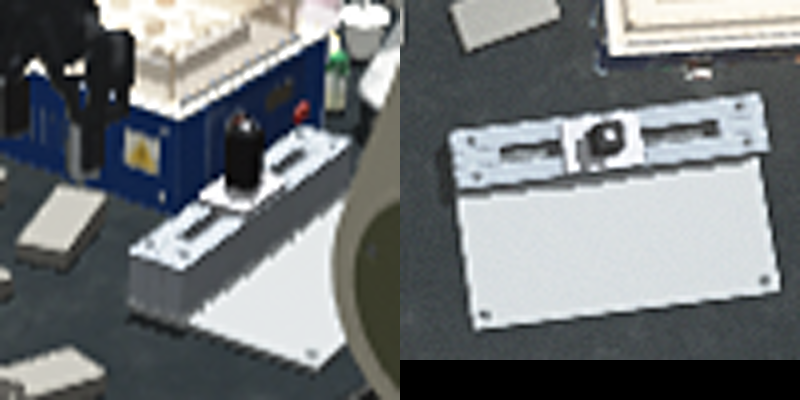

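The feeler stands upright with its shoe flat on the rail, handle top at (243,120) and shoe at top (603,145). Next I take casting A.

>>> play_rows([
  [[0, 0.003, 0.03], [-0.004, 0.002, -0.014], 0.1],
  [[0, 0, 0.035], [0, 0, 0], 0.1],
  [[0, 0, 0.03], [0, 0, 0], 0.1],
  [[0, 0, 0.01], [0, 0, 0], 0.1],
  [[0, 0, 0], [0, 0, 0], 0.1],
  [[0, 0, 0], [0, 0, 0], 0.1],
])

```text
time: 21.4
tool_pos: [441.9, -11.5, 67.1]
tcp_rot: [179.9, 0.0, 78.7]
ft_force: [0.4, 0.0, 0.2]
finger_gap: 76.9
```

```bash
cat >> h.py <<'E'
RC=np.array([465,-259.5,0]);RR=Ro.from_euler('z',6.2,degrees=True)
def railp(X): return RR.inv().apply(np.array(X)-RC).round(1)
def worldp(x,y,z): return (RC+RR.apply([x,y,z])).round(1)
E
python3 - <<'E'
from h import *
go(442,-11,2,78.4)
im=eyes.snapshot("top").astype(int)
b=im[205:248,280:368].min(2); m=np.zeros(im.shape[:2],np.uint8); m[205:248,280:368]=(b>232)
# only keep within rail top: x in rail frame
vv,uu=np.nonzero(m); P=np.array([railp(ray("top",u,v,56)) for u,v in zip(uu,vv)])
k=np.abs(P[:,0])<24; print(k.sum(),P[k].min(0),P[k].max(0),np.percentile(P[k],[5,50,95],axis=0).round(1).tolist())
d=(im.max(2)<60); vv,uu=np.nonzero(d[215:232,312:332]); Q=np.array([railp(ray("top",u+312,v+215,102)) for u,v in zip(uu,vv)]); print(len(Q),Q.mean(0) if len(Q) else '',Q.min(0),Q.max(0))
E
```

```text
now [441.9 -11.5  67.1] [1.7992e+02 2.0000e-02 7.8750e+01] gap 76.9 F [0.4 0.  0.2] t 21.4 j [ -8.  -9. 120.  -0.  70.   3.]
 shift m before turn [ 0.0006 -0.0001  0.0651] after turn [ 0.0005 -0.      0.0651] rotvec [0.0014 0.0004 0.006 ]
97 [ -20.  -114.1   56. ] [ 18.9 111.6  56. ] [[-18.9, -22.2, 56.0], [2.2, -7.8, 56.0], [18.2, 33.7, 56.0]]
28 [ -3.82142857  14.35714286 102.        ] [-14.8   0.3 102. ] [ 17.7  33.9 102. ]
```

>>> play_rows([
  [[0, 0, 0.02], [0, 0, 0], 0.1],
  [[0, 0, 0.02], [0, 0, 0], 0.1],
  [[0, 0, 0.012], [0, 0, 0], 0.1],
  [[0, 0, 0.008], [0, 0, 0], 0.1],
  [[0, 0, 0.003], [0, 0, 0], 0.1],
  [[0, 0, 0], [0, 0, 0], 0.1],
])

```text
time: 22.2
tool_pos: [448.0, -12.5, 8.4]
tcp_rot: [179.3, -0.0, 78.8]
ft_force: [-0.8, 0.1, 0.3]
finger_gap: 76.8
```

>>> play_rows([
  [[0, 0, 0], [0, 0, 0], 0.4],
  [[0, 0, 0], [0, 0, 0], 0.5],
  [[0, 0, 0], [0, 0, 0], 0.6],
  [[0, 0, 0], [0, 0, 0], 0.8],
  [[0, 0, 0], [0, 0, 0], 0.8],
], force=50)

```text
time: 22.82
tool_pos: [448.8, -12.6, 9.6]
tcp_rot: [179.2, -0.0, 78.8]
ft_force: [-0.0, -0.1, -0.6]
finger_gap: 38.5
```

>>> play_rows([
  [[0, 0, 0], [0.014, 0, 0.006], 0.35],
  [[0, 0, 0], [0, 0, 0], 0.35],
  [[0, 0, 0.003], [0, 0, 0], 0.35],
  [[0, 0, 0.003], [0, 0, 0], 0.35],
  [[0, 0, 0.003], [0, 0, 0], 0.35],
  [[0, 0, 0], [0, 0, 0], 0.35],
])

```text
time: 23.58
tool_pos: [448.8, -12.6, -0.2]
tcp_rot: [-180.0, -0.0, 78.4]
ft_force: [-0.3, 0.1, -0.8]
finger_gap: 55.6
```

>>> play_rows([
  [[0, 0, 0], [0, 0, 0], 0.45],
  [[0, 0, 0], [0, 0, 0], 0.5],
  [[0, 0, 0], [0, 0, 0], 0.6],
  [[0, 0, 0], [0, 0, 0], 0.8],
  [[0, 0, 0], [0, 0, 0], 0.8],
], force=60)

```text
time: 24.2
tool_pos: [449.1, -12.6, 0.1]
tcp_rot: [-180.0, -0.0, 78.4]
ft_force: [0.4, -0.3, 0.2]
finger_gap: 39.0
```

```bash
python3 -c "
from h import *
plan([(449,-12.6,30,78.4),(440,-60,160,65),(389.8,-261.6,160,6.2)],0.8,step=40,ta=7)"
```

```text
now [ 4.491e+02 -1.260e+01  1.000e-01] [-1.800e+02 -2.000e-02  7.841e+01] gap 39.0 F [ 0.4 -0.3  0.2] t 24.2 j [ -8.  -1. 120.   0.  61.   3.]
 shift m before turn [-0.2558 -0.008  -0.1599] after turn [-0.0858  0.2411 -0.1599] rotvec [-2.0000e-04 -2.0000e-04  1.2603e+00]
[[[0.0,0.0,-0.03],[0,0,0.0],0.8],[[-0.012,0.0,-0.032],[0,0,0.058],0.8],[[-0.012,0.001,-0.032],[0,0,0.058],0.8],[[-0.012,0.002,-0.032],[0,0,0.058],0.8],[[-0.012,0.002,-0.032],[0,0,0.058],0.8],[[-0.023,0.004,0.0],[0,0,0.114],0.8],[[-0.022,0.007,0.0],[0,0,0.114],0.8],[[-0.021,0.009,0.0],[0,0,0.114],0.8]]
[[[-0.02,0.012,0.0],[0,0,0.114],0.8],[[-0.018,0.014,0.0],[0,0,0.114],0.8],[[-0.017,0.016,0.0],[0,0,0.114],0.8],[[-0.015,0.018,0.0],[0,0,0.114],0.8],[[-0.013,0.019,0.0],[0,0,0.114],0.8],[[-0.01,0.021,0.0],[0,0,0.114],0.8]]
```

>>> play_rows([
  [[0, 0, -0.02], [0, 0, 0], 0.8],
  [[0, 0, -0.03], [0, 0, 0], 0.8],
  [[-0.012, 0.001, -0.032], [0, 0, 0.058], 0.8],
  [[-0.012, 0.002, -0.032], [0, 0, 0.058], 0.8],
  [[-0.012, 0.002, -0.032], [0, 0, 0.058], 0.8],
  [[-0.023, 0.004, 0], [0, 0, 0.114], 0.8],
  [[-0.022, 0.007, 0], [0, 0, 0.114], 0.8],
  [[-0.021, 0.009, 0], [0, 0, 0.114], 0.8],
])

```text
time: 25.2
tool_pos: [428.0, -118.0, 148.7]
tcp_rot: [-179.8, 0.1, 48.1]
ft_force: [0.6, 1.0, -1.2]
finger_gap: 38.9
```

>>> play_rows([
  [[-0.02, 0.012, 0], [0, 0, 0.114], 0.8],
  [[-0.018, 0.014, 0], [0, 0, 0.114], 0.8],
  [[-0.017, 0.016, 0], [0, 0, 0.114], 0.8],
  [[-0.015, 0.018, 0], [0, 0, 0.114], 0.8],
  [[-0.013, 0.019, 0], [0, 0, 0.114], 0.8],
  [[-0.01, 0.021, 0], [0, 0, 0.114], 0.8],
  [[0, 0, 0], [0, 0, 0], 0.8],
])

```text
time: 26.08
tool_pos: [396.4, -258.7, 146.2]
tcp_rot: [-179.8, 0.4, 7.5]
ft_force: [0.3, -0.6, -1.6]
finger_gap: 38.5
```

```bash
python3 -c "
from h import *
plan([(389.8,-261.6,100,6.2),(389.8,-261.6,8,6.2)],0.8,step=20,ta=7)"
```

```text
now [ 396.4 -258.7  146.2] [-179.77    0.44    7.48] gap 38.5 F [ 0.3 -0.6 -1.6] t 26.07 j [-39.  -9. 110.  -0.  79.  43.]
 shift m before turn [-0.0059  0.0025  0.1382] after turn [-0.0069  0.0022  0.1382] rotvec [-0.0039  0.0077  0.0222]
[[[-0.002,0.001,0.015],[0,0,0.007],0.8],[[-0.002,0.001,0.015],[0,0,0.007],0.8],[[-0.002,0.001,0.015],[0,0,0.007],0.8],[[0.0,0.0,0.018],[0,0,0.0],0.8],[[0.0,0.0,0.018],[0,0,0.0],0.8],[[0.0,0.0,0.018],[0,0,0.0],0.8],[[0.0,0.0,0.018],[0,0,0.0],0.8],[[0.0,0.0,0.018],[0,0,0.0],0.8]]
```

>>> play_rows([
  [[-0.002, 0.001, 0.015], [-0.004, 0.008, 0.022], 0.8],
  [[-0.002, 0.001, 0.015], [0, 0, 0], 0.8],
  [[-0.002, 0, 0.015], [0, 0, 0], 0.8],
  [[0, 0, 0.018], [0, 0, 0], 0.8],
  [[0, 0, 0.018], [0, 0, 0], 0.8],
  [[0, 0, 0.012], [0, 0, 0], 0.8],
  [[0, 0, 0.006], [0, 0, 0], 0.8],
  [[0, 0, 0], [0, 0, 0], 0.8],
])

```text
time: 27.08
tool_pos: [388.2, -256.4, 37.3]
tcp_rot: [-179.7, 0.2, 6.6]
ft_force: [1.2, 0.5, -1.4]
finger_gap: 38.7
```

```bash
python3 -c "
from h import *
go(389.8,-261.6,8,6.2)"
```

```text
now [ 388.2 -256.4   37.3] [-1.7972e+02  1.7000e-01  6.6100e+00] gap 38.7 F [ 1.2  0.5 -1.4] t 27.07 j [-40.  -2. 117.   0.  66.  44.]
 shift m before turn [0.0011 0.0055 0.0293] after turn [0.001  0.0053 0.0293] rotvec [-0.0049  0.003   0.0071]
```

>>> play_rows([
  [[0.001, 0.005, 0.006], [-0.005, 0.003, 0.007], 0.8],
  [[0, 0, 0.007], [0, 0, 0], 0.8],
  [[0, 0, 0.006], [0, 0, 0], 0.8],
  [[0, 0, 0.004], [0, 0, 0], 0.8],
  [[0, 0, 0.003], [0, 0, 0], 0.8],
  [[0, 0, 0], [0, 0, 0], 0.8],
])

```text
time: 27.82
tool_pos: [391.0, -262.6, 10.9]
tcp_rot: [179.9, -0.1, 6.2]
ft_force: [0.1, -0.5, -1.2]
finger_gap: 38.7
```

```bash
python3 -c "
from h import *
go(389.8,-261.6,8,6.2)"
```

```text
now [ 391.  -262.6   10.9] [ 1.7986e+02 -1.2000e-01  6.1800e+00] gap 38.7 F [ 0.1 -0.5 -1.2] t 27.82 j [-40.   1. 117.  -0.  62.  44.]
 shift m before turn [-0.001  -0.0011  0.0029] after turn [-0.001  -0.0011  0.0029] rotvec [ 0.0025 -0.0021 -0.0004]
```

>>> play_rows([
  [[-0.001, -0.001, 0.002], [0.002, -0.002, 0], 0.8],
  [[0, 0, 0.001], [0, 0, 0], 0.8],
  [[0, 0, 0], [0, 0, 0], 0.8],
])

```text
time: 28.2
tool_pos: [390.0, -261.8, 8.2]
tcp_rot: [180.0, -0.0, 6.2]
ft_force: [-0.5, -0.1, -1.4]
finger_gap: 38.7
```

>>> play_rows([
  [[0, 0, 0], [0, 0, 0], 0.42],
  [[0, 0, 0], [0, 0, 0], 0.35],
  [[0, 0, 0], [0, 0, 0], 0.3],
  [[0, 0, 0], [0, 0, 0], 0.3],
])

```text
time: 28.7
tool_pos: [390.7, -262.4, 8.9]
tcp_rot: [179.9, -0.1, 6.2]
ft_force: [-0.1, -0.3, 0.4]
finger_gap: 59.6
```

>>> play_rows([
  [[0, 0, -0.01], [0, 0, 0], 0.3],
  [[0, 0, -0.02], [0, 0, 0], 0.3],
  [[0, 0, -0.035], [0, 0, 0], 0.3],
  [[0, 0, -0.04], [0, 0, 0], 0.3],
  [[0, 0, -0.035], [0, 0, 0], 0.3],
  [[0, 0, -0.02], [0, 0, 0], 0.3],
])

```text
time: 29.45
tool_pos: [389.3, -261.1, 175.3]
tcp_rot: [180.0, -0.0, 6.2]
ft_force: [-0.4, 0.0, -0.2]
finger_gap: 59.9
```

```bash
python3 -c "
from h import *
plan([(450,-200,200,50),(540,-185,180,100),(574,-185,150,109),(574,-185,60,109)],0.1,step=40,ta=8)"
```

```text
now [ 389.3 -261.1  175.3] [179.98  -0.     6.18] gap 59.9 F [-0.4  0.  -0.2] t 29.45 j [-40. -11. 110.  -0.  82.  44.]
 shift m before turn [ 0.1918 -0.0559  0.1153] after turn [0.0119 0.1994 0.1153] rotvec [ 3.0000e-04  3.0000e-04 -1.7945e+00]
[[[0.011,-0.009,-0.004],[0,0,-0.127],0.1],[[0.012,-0.008,-0.004],[0,0,-0.127],0.1],[[0.013,-0.006,-0.004],[0,0,-0.127],0.1],[[0.014,-0.004,-0.004],[0,0,-0.127],0.1],[[0.014,-0.002,-0.004],[0,0,-0.127],0.1],[[0.014,-0.001,-0.004],[0,0,-0.127],0.1],[[0.01,0.008,0.003],[0,0,-0.125],0.1],[[0.009,0.01,0.003],[0,0,-0.125],0.1]]
[[[0.008,0.011,0.003],[0,0,-0.125],0.1],[[0.006,0.012,0.003],[0,0,-0.125],0.1],[[0.005,0.012,0.003],[0,0,-0.125],0.1],[[0.003,0.013,0.003],[0,0,-0.125],0.1],[[0.001,0.013,0.003],[0,0,-0.125],0.1],[[-0.003,0.017,0.015],[0,0,-0.079],0.1],[[-0.004,0.016,0.015],[0,0,-0.079],0.1],[[0.0,0.0,0.03],[0,0,0.0],0.1]]
[[[0.0,0.0,0.03],[0,0,0.0],0.1],[[0.0,0.0,0.03],[0,0,0.0],0.1]]
```

>>> play_rows([
  [[0.011, -0.009, -0.005], [0, 0, -0.127], 0.1],
  [[0.012, -0.008, -0.005], [0, 0, -0.127], 0.1],
  [[0.013, -0.006, -0.004], [0, 0, -0.127], 0.1],
  [[0.014, -0.004, -0.004], [0, 0, -0.127], 0.1],
  [[0.014, -0.002, -0.004], [0, 0, -0.127], 0.1],
  [[0.014, 0, -0.004], [0, 0, -0.127], 0.1],
  [[0.01, 0.008, 0], [0, 0, -0.125], 0.1],
  [[0.009, 0.01, 0], [0, 0, -0.125], 0.1],
])

```text
time: 30.45
tool_pos: [479.0, -194.4, 212.8]
tcp_rot: [179.3, 0.2, 65.9]
ft_force: [-0.0, -1.3, -0.6]
finger_gap: 77.4
```

>>> play_rows([
  [[0.008, 0.011, 0], [0, 0, -0.125], 0.1],
  [[0.006, 0.012, 0], [0, 0, -0.125], 0.1],
  [[0.005, 0.012, 0.003], [0, 0, -0.125], 0.1],
  [[0.003, 0.013, 0.003], [0, 0, -0.125], 0.1],
  [[0.001, 0.013, 0.003], [0, 0, -0.125], 0.1],
  [[-0.003, 0.017, 0.01], [0, 0, -0.079], 0.1],
  [[-0.004, 0.016, 0.01], [0, 0, -0.079], 0.1],
])

```text
time: 31.32
tool_pos: [582.0, -179.2, 191.4]
tcp_rot: [179.4, 0.9, 112.4]
ft_force: [-0.1, 0.2, 0.5]
finger_gap: 76.8
```

```bash
cat >> h.py <<'E'
def wedges(zs=20,n="top",box=(90,120,370,290)):
    im=eyes.snapshot(n); hsv=cv2.cvtColor(im,cv2.COLOR_RGB2HSV)
    m=((hsv[...,1]<45)&(hsv[...,2]>150)).astype(np.uint8)
    for c in cv2.findContours(m,0,1)[0]:
        a=cv2.contourArea(c)
        if not 150<a<420: continue
        q=cv2.minAreaRect(c); (u,v)=q[0]
        if not(box[0]<u<box[2] and box[1]<v<box[3]): continue
        B=np.array([ray(n,*p,zs)[:2] for p in cv2.boxPoints(q)]); e=[B[1]-B[0],B[2]-B[1]]; L=[np.linalg.norm(k) for k in e]; k=int(np.argmax(L))
        print(int(a),(round(u),round(v)),B.mean(0).round(1),np.round(L,0),"yaw",round(np.degrees(np.arctan2(e[k][1],e[k][0]))%180,1))
    return im
E
python3 -c "
from h import *
wedges(); plan([(574,-185,120,109),(574,-185,40,109)],0.1,step=20,ta=8)"
```

```text
249 (176, 255) [381.  190.9] [61. 66.] yaw 58.9
178 (293, 193) [ 570.3 -176.4] [59. 37.] yaw 107.8
now [ 582.9 -178.7  189.8] [179.39   0.82 112.64] gap 77.1 F [-3.   1.   0.1] t 31.38 j [-22.   9.  88.  -0.  82. -44.]
 shift m before turn [-0.0003 -0.0122  0.1497] after turn [-0.0031 -0.0104  0.1498] rotvec [0.011  0.0141 0.0636]
[[[-0.001,-0.003,0.017],[0,0,0.016],0.1],[[-0.001,-0.003,0.017],[0,0,0.016],0.1],[[-0.001,-0.003,0.017],[0,0,0.016],0.1],[[-0.001,-0.003,0.017],[0,0,0.016],0.1],[[0.0,0.0,0.02],[0,0,0.0],0.1],[[0.0,0.0,0.02],[0,0,0.0],0.1],[[0.0,0.0,0.02],[0,0,0.0],0.1],[[0.0,0.0,0.02],[0,0,0.0],0.1]]
```

>>> play_rows([
  [[-0.001, -0.003, 0.017], [0.011, 0.014, 0.03], 0.1],
  [[-0.001, -0.003, 0.017], [0, 0, 0.03], 0.1],
  [[-0.001, -0.003, 0.02], [0, 0, 0], 0.1],
  [[0, -0.001, 0.02], [0, 0, 0], 0.1],
  [[0, 0, 0.02], [0, 0, 0], 0.1],
  [[0, 0, 0.02], [0, 0, 0], 0.1],
  [[0, 0, 0.015], [0, 0, 0], 0.1],
  [[0, 0, 0.005], [0, 0, 0], 0.1],
])

```text
time: 32.38
tool_pos: [568.3, -185.8, 45.2]
tcp_rot: [-179.7, -0.2, 108.5]
ft_force: [0.9, 0.4, 0.3]
finger_gap: 77.2
```

```bash
python3 -c "
from h import *
go(574,-185,0,109)"
```

```text
now [ 568.3 -185.8   45.2] [-179.68   -0.22  108.49] gap 77.2 F [0.9 0.4 0.3] t 32.38 j [-23.  17.  95.  -0.  69. -41.]
 shift m before turn [-0.0012  0.0059  0.0452] after turn [-0.0011  0.0057  0.0452] rotvec [-0.0056 -0.0039 -0.0089]
```

>>> play_rows([
  [[-0.001, 0.006, 0.01], [-0.006, -0.004, -0.009], 0.1],
  [[0, 0, 0.012], [0, 0, 0], 0.1],
  [[0, 0, 0.01], [0, 0, 0], 0.1],
  [[0, 0, 0.005], [0, 0, 0], 0.1],
  [[0, 0, 0], [0, 0, 0], 0.1],
])

```text
time: 33.0
tool_pos: [575.4, -185.1, 6.4]
tcp_rot: [179.9, 0.1, 109.0]
ft_force: [-0.5, 0.3, 0.4]
finger_gap: 76.9
```

```bash
python3 -c "
from h import *
go(574,-185,0,109)"
```

```text
now [ 575.4 -185.1    6.4] [1.7988e+02 8.0000e-02 1.0904e+02] gap 76.9 F [-0.5  0.3  0.4] t 33.0 j [-23.  20.  95.   0.  64. -42.]
 shift m before turn [ 0.0006 -0.0013  0.0064] after turn [ 0.0006 -0.0013  0.0064] rotvec [0.002  0.0015 0.0007]
```

>>> play_rows([
  [[0, -0.001, 0.003], [0.002, 0.001, 0], 0.2],
  [[0, 0, 0.003], [0, 0, 0], 0.3],
  [[0, 0, 0], [0, 0, 0], 0.4],
  [[0, 0, 0], [0, 0, 0], 0.5],
  [[0, 0, 0], [0, 0, 0], 0.6],
  [[0, 0, 0], [0, 0, 0], 0.8],
  [[0, 0, 0], [0, 0, 0], 0.8],
  [[0, 0, 0], [0, 0, 0], 0.8],
], force=60)

```text
time: 34.0
tool_pos: [575.5, -186.0, 1.6]
tcp_rot: [179.9, 0.1, 109.0]
ft_force: [-0.7, 0.1, 0.7]
finger_gap: 38.6
```

```bash
python3 -c "
from h import *
plan([(574,-185,50,109),(540,-190,180,100),(450,-200,200,50),(389.8,-261.6,150,6.2)],0.8,step=35,ta=8)"
```

```text
now [ 575.5 -186.     1.6] [1.7990e+02 1.2000e-01 1.0903e+02] gap 38.6 F [-0.7  0.1  0.7] t 34.0 j [-23.  21.  95.  -0.  64. -42.]
 shift m before turn [-0.0112 -0.2    -0.1488] after turn [-0.1928  0.0551 -0.1484] rotvec [ 3.0000e-03 -1.0000e-04  1.7948e+00]
[[[0.001,-0.001,-0.024],[0,0,0.0],0.8],[[0.001,-0.001,-0.024],[0,0,0.0],0.8],[[0.002,-0.008,-0.032],[0,0,0.039],0.8],[[0.001,-0.008,-0.032],[0,0,0.039],0.8],[[0.001,-0.009,-0.032],[0,0,0.039],0.8],[[0.001,-0.009,-0.032],[0,0,0.039],0.8],[[0.001,-0.013,-0.003],[0,0,0.125],0.8],[[-0.001,-0.013,-0.003],[0,0,0.125],0.8]]
[[[-0.002,-0.013,-0.003],[0,0,0.125],0.8],[[-0.004,-0.012,-0.003],[0,0,0.125],0.8],[[-0.005,-0.012,-0.003],[0,0,0.125],0.8],[[-0.007,-0.011,-0.003],[0,0,0.125],0.8],[[-0.008,-0.01,-0.003],[0,0,0.125],0.8],[[-0.014,-0.001,0.008],[0,0,0.127],0.8],[[-0.014,0.001,0.008],[0,0,0.127],0.8],[[-0.014,0.003,0.008],[0,0,0.127],0.8]]
[[[-0.014,0.004,0.008],[0,0,0.127],0.8],[[-0.013,0.006,0.008],[0,0,0.127],0.8],[[-0.012,0.008,0.008],[0,0,0.127],0.8]]
```

>>> play_rows([
  [[0, 0, -0.02], [0, 0, 0], 0.8],
  [[0, 0, -0.028], [0, 0, 0], 0.8],
  [[0.002, -0.008, -0.034], [0, 0, 0.039], 0.8],
  [[0.001, -0.008, -0.034], [0, 0, 0.039], 0.8],
  [[0.001, -0.009, -0.034], [0, 0, 0.039], 0.8],
  [[0.001, -0.009, -0.034], [0, 0, 0.039], 0.8],
  [[0.001, -0.013, -0.01], [0, 0, 0.125], 0.8],
  [[-0.001, -0.013, -0.01], [0, 0, 0.125], 0.8],
])

```text
time: 35.0
tool_pos: [512.7, -192.2, 219.9]
tcp_rot: [179.8, 0.1, 85.2]
ft_force: [0.4, -0.0, -3.1]
finger_gap: 38.8
```

>>> play_rows([
  [[-0.002, -0.013, -0.003], [0, 0, 0.125], 0.8],
  [[-0.004, -0.012, -0.003], [0, 0, 0.125], 0.8],
  [[-0.005, -0.012, -0.003], [0, 0, 0.125], 0.8],
  [[-0.007, -0.011, -0.003], [0, 0, 0.125], 0.8],
  [[-0.008, -0.01, -0.003], [0, 0, 0.125], 0.8],
  [[-0.014, -0.001, 0], [0, 0, 0.127], 0.8],
  [[-0.014, 0.001, 0], [0, 0, 0.127], 0.8],
  [[-0.014, 0.003, 0.005], [0, 0, 0.127], 0.8],
])

```text
time: 36.0
tool_pos: [414.8, -227.3, 242.9]
tcp_rot: [179.2, -0.6, 25.6]
ft_force: [-0.1, 0.7, -1.9]
finger_gap: 38.7
```

```bash
python3 -c "
from h import *
plan([(389.8,-261.6,160,6.2),(389.8,-261.6,70,6.2)],0.8,step=18,ta=8)"
```

```text
now [ 414.8 -227.3  242.9] [179.16  -0.58  25.64] gap 38.7 F [-0.1  0.7 -1.9] t 36.0 j [-35. -14. 105.   0.  88.  29.]
 shift m before turn [-0.0392  0.0176  0.1728] after turn [-0.0286  0.0314  0.1729] rotvec [ 0.0129 -0.0125  0.3392]
[[[-0.006,0.003,0.014],[0,0,0.057],0.8],[[-0.006,0.004,0.014],[0,0,0.057],0.8],[[-0.006,0.004,0.014],[0,0,0.057],0.8],[[-0.006,0.004,0.014],[0,0,0.057],0.8],[[-0.005,0.005,0.014],[0,0,0.057],0.8],[[-0.005,0.005,0.014],[0,0,0.057],0.8],[[0.0,0.0,0.018],[0,0,0.0],0.8],[[0.0,0.0,0.018],[0,0,0.0],0.8]]
[[[0.0,0.0,0.018],[0,0,0.0],0.8],[[0.0,0.0,0.018],[0,0,0.0],0.8],[[0.0,0.0,0.018],[0,0,0.0],0.8]]
```

>>> play_rows([
  [[-0.006, 0.003, 0.014], [0.013, -0.012, 0.057], 0.8],
  [[-0.006, 0.004, 0.014], [0, 0, 0.057], 0.8],
  [[-0.006, 0.004, 0.014], [0, 0, 0.057], 0.8],
  [[-0.006, 0.004, 0.014], [0, 0, 0.057], 0.8],
  [[-0.005, 0.005, 0.014], [0, 0, 0.057], 0.8],
  [[-0.003, 0.005, 0.014], [0, 0, 0.05], 0.8],
  [[0, 0, 0.018], [0, 0, 0], 0.8],
  [[0, 0, 0.018], [0, 0, 0], 0.8],
])

```text
time: 37.0
tool_pos: [391.7, -264.1, 130.1]
tcp_rot: [179.4, -0.4, 5.7]
ft_force: [0.6, 0.5, -2.4]
finger_gap: 38.7
```

>>> play_rows([
  [[0, 0, 0.015], [0, 0, 0], 0.8],
  [[0, 0, 0.01], [0, 0, 0], 0.8],
  [[0, 0, 0.005], [0, 0, 0], 0.8],
  [[0, 0, 0], [0, 0, 0], 0.8],
])

```text
time: 37.5
tool_pos: [391.2, -263.0, 96.5]
tcp_rot: [179.5, -0.3, 5.8]
ft_force: [-0.4, 1.2, -2.0]
finger_gap: 38.7
```

```bash
python3 -c "
from h import *
go(389.8,-261.6,36,6.2)"
```

```text
now [ 391.2 -263.    96.5] [179.55  -0.32   5.82] gap 38.7 F [-0.4  1.2 -2. ] t 37.5 j [-40.  -7. 114.  -0.  72.  44.]
 shift m before turn [-0.0016 -0.002   0.0604] after turn [-0.0013 -0.0016  0.0605] rotvec [ 0.0079 -0.0055 -0.0066]
```

>>> play_rows([
  [[-0.002, -0.001, 0.01], [0.008, 0.045, -0.007], 0.8],
  [[0, 0, 0.012], [0, 0.05, 0], 0.8],
  [[0, 0, 0.012], [0, 0, 0], 0.8],
  [[0, 0, 0.01], [0, 0, 0], 0.8],
  [[0, 0, 0.006], [0, 0, 0], 0.8],
  [[0, 0, 0], [0, 0, 0], 0.8],
])

```text
time: 38.25
tool_pos: [395.3, -263.6, 47.6]
tcp_rot: [179.8, -6.0, 6.3]
ft_force: [1.0, -0.0, -2.1]
finger_gap: 38.5
```

```bash
cat >> h.py <<'E'
def gt(x,y,z,yaw,pitch):
    s=r.sense(); R=Ro.from_euler('xyz',s["tcp_rot"],degrees=True);T=Ro.from_euler('xyz',[180,pitch,yaw],degrees=True)
    print("now",s["tool_pos"].round(1),s["tcp_rot"].round(2),"F",s["ft_force"].round(1),"shift",(R.inv().apply(np.array([x,y,z])-s["tool_pos"])/1000).round(4),"rot",(R.inv()*T).as_rotvec().round(4))
E
python3 -c "
from h import *
gt(388.9,-262,30,6.2,-5.7)"
```

```text
now [ 395.3 -263.6   47.6] [179.77  -5.96   6.34] F [ 1.  -0.  -2.1] shift [-0.008  -0.0023  0.0168] rot [ 0.0037 -0.0045  0.0024]
```

>>> play_rows([
  [[-0.008, -0.002, 0.003], [0.004, -0.004, 0], 0.8],
  [[0, 0, 0.005], [0, 0, 0], 0.8],
  [[0, 0, 0.003], [0, 0, 0], 0.8],
  [[0, 0, 0], [0, 0, 0], 0.8],
])

```text
time: 38.75
tool_pos: [388.3, -262.5, 35.6]
tcp_rot: [180.0, -5.7, 6.4]
ft_force: [-0.1, -0.9, -2.7]
finger_gap: 38.8
```

```bash
python3 -c "
from h import *
gt(388.9,-262,30,6.2,-5.7)"
```

```text
now [ 388.3 -262.5   35.6] [179.98  -5.73   6.37] F [-0.1 -0.9 -2.7] shift [ 0.0001 -0.0005  0.0057] rot [ 0.0001 -0.0005  0.0029]
```

>>> play_rows([
  [[0, -0.0005, 0.003], [0, 0, 0.003], 0.8],
  [[0, 0, 0.0015], [0, 0, 0], 0.8],
  [[0, 0, 0], [0, 0, 0], 0.8],
])

```text
time: 39.12
tool_pos: [388.9, -262.1, 31.1]
tcp_rot: [180.0, -5.8, 6.2]
ft_force: [0.7, -0.3, -1.8]
finger_gap: 38.9
```

>>> play_rows([
  [[0, 0, 0.001], [0, 0, 0], 0.8],
  [[0, 0, 0.001], [0, 0, 0], 0.8],
])

```text
time: 39.38
tool_pos: [389.3, -262.2, 29.4]
tcp_rot: [180.0, -5.8, 6.2]
ft_force: [-6.6, 4.5, 12.6]
finger_gap: 38.7
```

Contact came at the expected height. I release.

>>> play_rows([
  [[0, 0, -0.0005], [0, 0, 0], 0.8],
  [[0, 0, 0], [0, 0, 0], 0.42],
  [[0, 0, 0], [0, 0, 0], 0.38],
  [[0, 0, 0], [0, 0, 0], 0.3],
  [[0, 0, 0], [0, 0, 0], 0.3],
])

```text
time: 40.0
tool_pos: [390.0, -262.9, 30.7]
tcp_rot: [179.9, -5.8, 6.2]
ft_force: [-0.1, 0.7, 0.5]
finger_gap: 59.8
```

>>> play_rows([
  [[0, 0, -0.01], [0, 0, 0], 0.3],
  [[0, 0, -0.02], [0, 0, 0], 0.3],
  [[0, 0, -0.035], [0, -0.05, 0], 0.3],
  [[0, 0, -0.04], [0, -0.05, 0], 0.3],
  [[0, 0, -0.035], [0, 0, 0], 0.3],
  [[0, 0, -0.03], [0, 0, 0], 0.3],
])

```text
time: 40.75
tool_pos: [379.1, -262.2, 205.9]
tcp_rot: [-180.0, 0.2, 6.1]
ft_force: [-0.6, -0.8, 0.3]
finger_gap: 60.1
```

```bash
python3 -c "
from h import *
plan([(440,-180,215,50),(560,-70,180,89),(567,-63,120,89)],0.1,step=45,ta=8)"
```

```text
now [ 379.1 -262.2  205.9] [-179.95    0.25    6.11] gap 60.1 F [-0.6 -0.8  0.3] t 40.75 j [-41. -14. 108.  -0.  86.  43.]
 shift m before turn [ 0.2084 -0.178   0.0852] after turn [0.2024 0.1844 0.0859] rotvec [-0.0038  0.003  -1.4468]
[[[0.012,-0.013,-0.002],[0,0,-0.128],0.1],[[0.013,-0.011,-0.002],[0,0,-0.128],0.1],[[0.014,-0.009,-0.002],[0,0,-0.128],0.1],[[0.015,-0.007,-0.002],[0,0,-0.128],0.1],[[0.016,-0.005,-0.002],[0,0,-0.128],0.1],[[0.017,-0.003,-0.002],[0,0,-0.128],0.1],[[0.032,0.004,0.007],[0,0,-0.136],0.1],[[0.031,0.009,0.007],[0,0,-0.136],0.1]]
[[[0.03,0.013,0.007],[0,0,-0.136],0.1],[[0.028,0.017,0.007],[0,0,-0.136],0.1],[[0.025,0.02,0.007],[0,0,-0.136],0.1],[[0.004,0.003,0.03],[0,0,0.0],0.1],[[0.004,0.003,0.03],[0,0,0.0],0.1]]
```

>>> play_rows([
  [[0.012, -0.013, -0.003], [0, 0, -0.128], 0.1],
  [[0.013, -0.011, -0.003], [0, 0, -0.128], 0.1],
  [[0.014, -0.009, -0.003], [0, 0, -0.128], 0.1],
  [[0.015, -0.007, -0.002], [0, 0, -0.128], 0.1],
  [[0.016, -0.005, -0.002], [0, 0, -0.128], 0.1],
  [[0.017, -0.003, -0.002], [0, 0, -0.128], 0.1],
  [[0.032, 0.004, 0.003], [0, 0, -0.136], 0.1],
  [[0.031, 0.009, 0.005], [0, 0, -0.136], 0.1],
])

```text
time: 41.75
tool_pos: [490.1, -135.0, 224.9]
tcp_rot: [179.4, 0.3, 67.3]
ft_force: [1.2, 0.9, -0.1]
finger_gap: 76.4
```

>>> play_rows([
  [[0.03, 0.013, 0.007], [0, 0, -0.136], 0.1],
  [[0.028, 0.017, 0.007], [0, 0, -0.136], 0.1],
  [[0.022, 0.018, 0.007], [0, 0, -0.136], 0.1],
  [[0, 0, 0.02], [0, 0, 0], 0.1],
  [[0, 0, 0.01], [0, 0, 0], 0.1],
])

```text
time: 42.38
tool_pos: [561.2, -66.9, 176.1]
tcp_rot: [179.3, 0.6, 91.6]
ft_force: [-0.5, 0.2, -0.1]
finger_gap: 76.9
```

```bash
python3 - <<'E'
from h import *
go(567,-63,30,89)
sc=eyes.snapshot('scene');im=eyes.snapshot('top');np.save('pics/t2.npy',im)
crop(sc,250,150,330,230,5,'a');crop(im,270,190,370,280,4,'b')
a=cv2.imread('pics/a.png');b=cv2.imread('pics/b.png');o=np.zeros((400,800,3),np.uint8);o[:,:400]=a;o[:360,400:]=b;cv2.imwrite('pics/k2.png',o)
for X in(worldp(-75,6,48),worldp(-35,26,48),worldp(-35,-14,48),worldp(-115,26,48),worldp(-115,-14,48)):
    print(((pix('scene',X)-[250,150])*5).round(0),((pix('top',X)-[270,190])*4+[400,0]).round(0))
E
```

```text
now [561.2 -66.9 176.1] [179.35   0.58  91.56] gap 76.9 F [-0.5  0.2 -0.1] t 42.38 j [-12.   3.  96.  -0.  80. -13.]
 shift m before turn [0.0052 0.0042 0.1461] after turn [0.004  0.0057 0.1461] rotvec [0.0116 0.0098 0.0447]
[338. 223.] [615. 238.]
[273. 218.] [581. 189.]
[302. 197.] [633. 182.]
[375. 250.] [596. 294.]
[403. 228.] [649. 288.]
```

View pics/k2.png

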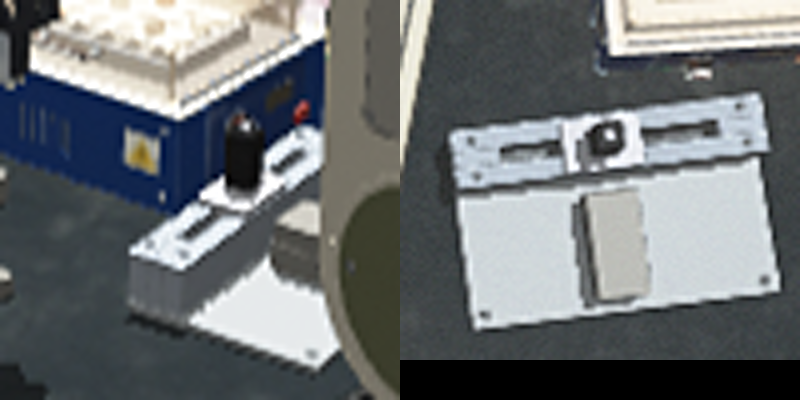

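The pair sits on the plate in front of the feeler, with its top face at top-crop corners (583,194)–(647,300), close to prediction. I measure its centre and continue with casting B.

```bash
python3 - <<'E'
from h import *
im=np.load('pics/t2.npy').astype(int); b=im[225:270,300:345]
m=((b[...,0]-b[...,2]>2)&(b[...,1]>150)).astype(np.uint8)
c=max(cv2.findContours(m,0,1)[0],key=cv2.contourArea);q=cv2.minAreaRect(c);print(cv2.contourArea(c),q)
B=np.array([railp(ray("top",p[0]+300,p[1]+225,48)) for p in cv2.boxPoints(q)]);print(B.tolist(),B.mean(0))
plan([(567,-63,120,89),(567,-63,40,89)],0.1,step=18,ta=8)
E
```

```text
270.0 ((24.14615821838379, 25.669231414794922), (26.171329498291016, 12.031368255615234), 82.87498474121094)
[[-39.3, 22.4, 48.0], [-39.3, -14.2, 48.0], [-117.6, -11.9, 48.0], [-117.6, 24.3, 48.0]] [-78.45   5.15  48.  ]
now [560.9 -67.2 176. ] [179.38   0.56  91.54] gap 76.7 F [ 0.  -1.2  0.3] t 42.48 j [-12.   3.  96.  -0.  80. -13.]
 shift m before turn [0.0054 0.0047 0.136 ] after turn [0.0043 0.006  0.136 ] rotvec [0.0111 0.0096 0.0443]
[[[0.001,0.002,0.014],[0,0,0.011],0.1],[[0.001,0.002,0.014],[0,0,0.011],0.1],[[0.001,0.002,0.014],[0,0,0.011],0.1],[[0.001,0.002,0.014],[0,0,0.011],0.1],[[0.0,0.0,0.016],[0,0,0.0],0.1],[[0.0,0.0,0.016],[0,0,0.0],0.1],[[0.0,0.0,0.016],[0,0,0.0],0.1],[[0.0,0.0,0.016],[0,0,0.0],0.1]]
[[[0.0,0.0,0.016],[0,0,0.0],0.1]]
```

>>> play_rows([
  [[0.001, 0.002, 0.014], [0.011, 0.01, 0.022], 0.1],
  [[0.001, 0.002, 0.014], [0, 0, 0.022], 0.1],
  [[0.001, 0.001, 0.016], [0, 0, 0], 0.1],
  [[0, 0, 0.018], [0, 0, 0], 0.1],
  [[0, 0, 0.02], [0, 0, 0], 0.1],
  [[0, 0, 0.02], [0, 0, 0], 0.1],
  [[0, 0, 0.015], [0, 0, 0], 0.1],
  [[0, 0, 0.005], [0, 0, 0], 0.1],
])

```text
time: 43.48
tool_pos: [564.7, -65.4, 45.4]
tcp_rot: [-179.9, -0.1, 88.6]
ft_force: [0.2, 0.2, 0.0]
finger_gap: 77.1
```

```bash
python3 -c "
from h import *
go(567,-63,0,89)"
```

```text
now [564.7 -65.4  45.4] [-1.7988e+02 -5.0000e-02  8.8620e+01] gap 77.1 F [0.2 0.2 0. ] t 43.48 j [-12.  12. 100.   0.  68. -10.]
 shift m before turn [0.0024 0.0024 0.0454] after turn [0.0024 0.0023 0.0454] rotvec [-0.0021 -0.0009 -0.0066]
```

>>> play_rows([
  [[0.002, 0.002, 0.012], [-0.002, -0.001, -0.006], 0.1],
  [[0, 0, 0.012], [0, 0, 0], 0.1],
  [[0, 0, 0.01], [0, 0, 0], 0.1],
  [[0, 0, 0.005], [0, 0, 0], 0.1],
  [[0, 0, 0.003], [0, 0, 0], 0.1],
  [[0, 0, 0], [0, 0, 0], 0.2],
])

```text
time: 44.22
tool_pos: [567.9, -63.4, 1.4]
tcp_rot: [179.9, 0.0, 89.0]
ft_force: [-0.9, -0.5, 0.7]
finger_gap: 68.6
```

```bash
python3 -c "
from h import *
go(567,-63,0,89)"
```

```text
now [567.9 -63.4   1.4] [1.799e+02 3.000e-02 8.900e+01] gap 68.6 F [-0.9 -0.5  0.7] t 44.23 j [-12.  16. 101.  -0.  63. -11.]
 shift m before turn [ 0.0004 -0.0009  0.0014] after turn [ 0.0004 -0.0009  0.0014] rotvec [ 0.0018  0.0005 -0.    ]
```

>>> play_rows([
  [[0, 0, 0.001], [0, 0, 0], 0.35],
  [[0, 0, 0], [0, 0, 0], 0.45],
  [[0, 0, 0], [0, 0, 0], 0.55],
  [[0, 0, 0], [0, 0, 0], 0.8],
  [[0, 0, 0], [0, 0, 0], 0.8],
  [[0, 0, 0], [0, 0, 0], 0.8],
], force=60)

```text
time: 44.98
tool_pos: [568.9, -63.7, 1.7]
tcp_rot: [179.8, 0.1, 89.0]
ft_force: [-0.2, 0.6, -0.8]
finger_gap: 39.1
```

```bash
python3 -c "
from h import *
plan([(567,-63,50,89),(550,-80,180,89),(410,-210,200,94),(388.4,-262.3,170,96.2)],0.8,step=38,ta=8)"
```

```text
now [568.9 -63.7   1.7] [1.7977e+02 5.0000e-02 8.8990e+01] gap 39.1 F [-0.2  0.6 -0.8] t 44.98 j [-12.  16. 101.  -0.  63. -10.]
 shift m before turn [-0.2019 -0.1763 -0.1689] after turn [-0.178  -0.2009 -0.1683] rotvec [ 0.004   0.0011 -0.1258]
[[[0.0,-0.001,-0.024],[0,0,0.0],0.8],[[0.0,-0.001,-0.024],[0,0,0.0],0.8],[[-0.004,-0.004,-0.032],[0,0,0.0],0.8],[[-0.004,-0.004,-0.032],[0,0,0.0],0.8],[[-0.004,-0.004,-0.032],[0,0,0.0],0.8],[[-0.004,-0.004,-0.032],[0,0,0.0],0.8],[[-0.022,-0.023,-0.003],[0,0,-0.015],0.8],[[-0.022,-0.023,-0.003],[0,0,-0.015],0.8]]
[[[-0.021,-0.024,-0.003],[0,0,-0.015],0.8],[[-0.021,-0.024,-0.003],[0,0,-0.015],0.8],[[-0.021,-0.024,-0.003],[0,0,-0.015],0.8],[[-0.02,-0.024,-0.003],[0,0,-0.015],0.8],[[-0.025,-0.013,0.015],[0,0,-0.019],0.8],[[-0.025,-0.013,0.015],[0,0,-0.019],0.8]]
```

>>> play_rows([
  [[0, 0, -0.018], [0, 0, 0], 0.8],
  [[0, -0.001, -0.026], [0, 0, 0], 0.8],
  [[-0.004, -0.004, -0.034], [0, 0, 0], 0.8],
  [[-0.004, -0.004, -0.034], [0, 0, 0], 0.8],
  [[-0.004, -0.004, -0.034], [0, 0, 0], 0.8],
  [[-0.004, -0.004, -0.034], [0, 0, 0], 0.8],
  [[-0.022, -0.023, -0.005], [0, 0, -0.015], 0.8],
  [[-0.022, -0.023, -0.005], [0, 0, -0.015], 0.8],
])

```text
time: 45.98
tool_pos: [502.8, -122.7, 205.0]
tcp_rot: [179.7, 0.1, 90.9]
ft_force: [-0.5, -0.4, -2.5]
finger_gap: 38.5
```

>>> play_rows([
  [[-0.021, -0.024, -0.003], [0, 0, -0.015], 0.8],
  [[-0.021, -0.024, -0.003], [0, 0, -0.015], 0.8],
  [[-0.021, -0.024, -0.003], [0, 0, -0.015], 0.8],
  [[-0.02, -0.024, -0.003], [0, 0, -0.015], 0.8],
  [[-0.022, -0.011, 0.01], [0, 0, -0.019], 0.8],
  [[-0.02, -0.01, 0.01], [0, 0, -0.019], 0.8],
  [[0, 0, 0], [0, 0, 0], 0.8],
])

```text
time: 46.85
tool_pos: [388.1, -258.1, 206.2]
tcp_rot: [179.2, 0.6, 96.6]
ft_force: [-0.3, 0.5, -1.1]
finger_gap: 38.5
```

```bash
python3 -c "
from h import *
plan([(388.4,-262.3,130,96.2),(388.4,-262.3,80,96.2)],0.8,step=15,ta=8)"
```

```text
now [ 388.1 -258.1  206.2] [179.22   0.56  96.64] gap 38.5 F [-0.3  0.5 -1.1] t 46.85 j [-40. -14. 109.   0.  85. -47.]
 shift m before turn [-0.003  -0.0019  0.1262] after turn [-0.0042 -0.0002  0.1262] rotvec [0.0136 0.0097 0.0077]
[[[-0.001,0.0,0.013],[0,0,0.001],0.8],[[-0.001,0.0,0.013],[0,0,0.001],0.8],[[-0.001,0.0,0.013],[0,0,0.001],0.8],[[-0.001,0.0,0.013],[0,0,0.001],0.8],[[-0.001,0.0,0.013],[0,0,0.001],0.8],[[-0.001,0.0,0.013],[0,0,0.001],0.8],[[0.0,0.0,0.012],[0,0,0.0],0.8],[[0.0,0.0,0.012],[0,0,0.0],0.8]]
[[[0.0,0.0,0.012],[0,0,0.0],0.8],[[0.0,0.0,0.012],[0,0,0.0],0.8]]
```

>>> play_rows([
  [[-0.002, 0, 0.016], [0.013, 0.01, 0.008], 0.8],
  [[-0.002, 0, 0.018], [0, 0, 0], 0.8],
  [[0, 0, 0.02], [0, 0, 0], 0.8],
  [[0, 0, 0.02], [0, 0, 0], 0.8],
  [[0, 0, 0.02], [0, 0, 0], 0.8],
  [[0, 0, 0.018], [0, 0, 0], 0.8],
  [[0, 0, 0.012], [0, 0, 0], 0.8],
  [[0, 0, 0.005], [0, 0, 0], 0.8],
])

```text
time: 47.85
tool_pos: [389.3, -256.7, 67.3]
tcp_rot: [-179.8, -0.3, 96.4]
ft_force: [-0.8, 0.1, -1.9]
finger_gap: 38.6
```

```bash
python3 -c "
from h import *
go(388.4,-263,49.7,96.2)"
```

```text
now [ 389.3 -256.7   67.3] [-179.84   -0.31   96.4 ] gap 38.6 F [-0.8  0.1 -1.9] t 47.85 j [-40.  -5. 115.   0.  70. -46.]
 shift m before turn [-0.0062 -0.0015  0.0176] after turn [-0.0061 -0.0016  0.0176] rotvec [-0.0029 -0.0054  0.0035]
```

>>> play_rows([
  [[-0.006, -0.001, 0.005], [-0.003, -0.005, 0.003], 0.8],
  [[0, 0, 0.005], [0, 0, 0], 0.8],
  [[0, 0, 0.003], [0, 0, 0], 0.8],
  [[0, 0, 0], [0, 0, 0], 0.8],
])

```text
time: 48.35
tool_pos: [389.7, -263.8, 54.4]
tcp_rot: [179.9, 0.1, 96.2]
ft_force: [0.0, -0.3, -1.7]
finger_gap: 38.8
```

```bash
python3 -c "
from h import *
go(388.4,-263,49.7,96.2)"
```

```text
now [ 389.7 -263.8   54.4] [1.7991e+02 7.0000e-02 9.6220e+01] gap 38.8 F [ 0.  -0.3 -1.7] t 48.35 j [-40.  -3. 116.   0.  68. -47.]
 shift m before turn [ 0.001  -0.0012  0.0047] after turn [ 0.001  -0.0012  0.0047] rotvec [0.0016 0.0013 0.0004]
```

>>> play_rows([
  [[0.001, -0.001, 0.003], [0.001, 0.001, 0], 0.8],
  [[0, 0, 0.001], [0, 0, 0], 0.8],
  [[0, 0, 0], [0, 0, 0], 0.8],
])

```text
time: 48.72
tool_pos: [388.9, -263.2, 50.7]
tcp_rot: [179.9, 0.1, 96.2]
ft_force: [-0.7, -0.5, -2.3]
finger_gap: 38.6
```

>>> play_rows([
  [[0, 0, 0.001], [0, 0, 0], 0.8],
  [[0, 0, 0.001], [0, 0, 0], 0.8],
])

```text
time: 48.98
tool_pos: [389.1, -263.3, 49.4]
tcp_rot: [179.9, 0.1, 96.2]
ft_force: [-5.7, 3.2, 12.2]
finger_gap: 39.3
```

>>> play_rows([
  [[0, 0, -0.0005], [0, 0, 0], 0.8],
  [[0, 0, 0], [0, 0, 0], 0.42],
  [[0, 0, 0], [0, 0, 0], 0.38],
  [[0, 0, 0], [0, 0, 0], 0.34],
  [[0, 0, 0], [0, 0, 0], 0.34],
])

```text
time: 49.6
tool_pos: [389.7, -263.8, 50.5]
tcp_rot: [179.9, 0.1, 96.2]
ft_force: [0.3, -1.1, 0.1]
finger_gap: 56.2
```

>>> play_rows([
  [[0, 0, -0.01], [0, 0, 0], 0.34],
  [[0, 0, -0.02], [0, 0, 0], 0.34],
  [[0, 0, -0.035], [0, 0, 0], 0.34],
  [[0, 0, -0.04], [0, 0, 0], 0.34],
  [[0, 0, -0.03], [0, 0, 0], 0.34],
  [[0, 0, -0.02], [0, 0, 0], 0.34],
])

```text
time: 50.35
tool_pos: [388.2, -262.6, 211.9]
tcp_rot: [179.9, 0.1, 96.2]
ft_force: [0.9, -0.2, -0.2]
finger_gap: 56.7
```

```bash
python3 -c "
from h import *
plan([(420,-220,225,94),(600,-175,210,92),(665,-168,160,92),(665,-168,60,92)],0.1,step=42,ta=8)"
```

```text
now [ 388.2 -262.6  211.9] [1.7994e+02 5.0000e-02 9.6230e+01] gap 56.7 F [ 0.9 -0.2 -0.2] t 50.35 j [-40. -13. 107.   0.  86. -47.]
 shift m before turn [0.0642 0.2852 0.1521] after turn [0.0849 0.2799 0.1519] rotvec [0.0012 0.0009 0.0738]
[[[0.019,0.018,-0.007],[0,0,0.019],0.1],[[0.02,0.018,-0.007],[0,0,0.019],0.1],[[0.006,0.037,0.003],[0,0,0.007],0.1],[[0.007,0.036,0.003],[0,0,0.007],0.1],[[0.007,0.036,0.003],[0,0,0.007],0.1],[[0.007,0.036,0.003],[0,0,0.007],0.1],[[0.007,0.036,0.003],[0,0,0.007],0.1],[[0.002,0.033,0.025],[0,0,0.0],0.1]]
[[[0.002,0.033,0.025],[0,0,0.0],0.1],[[0.0,0.0,0.033],[0,0,0.0],0.1],[[0.0,0.0,0.033],[0,0,0.0],0.1],[[0.0,0.0,0.033],[0,0,0.0],0.1]]
```

>>> play_rows([
  [[0.019, 0.018, -0.007], [0, 0, 0.019], 0.15],
  [[0.02, 0.018, -0.007], [0, 0, 0.019], 0.15],
  [[0.006, 0.037, 0.002], [0, 0, 0.007], 0.15],
  [[0.007, 0.036, 0.002], [0, 0, 0.007], 0.15],
  [[0.007, 0.036, 0.002], [0, 0, 0.007], 0.15],
  [[0.007, 0.036, 0.002], [0, 0, 0.007], 0.15],
  [[0.007, 0.036, 0.002], [0, 0, 0.007], 0.15],
  [[0.002, 0.033, 0.02], [0, 0, 0], 0.15],
])

```text
time: 51.35
tool_pos: [641.7, -173.2, 211.1]
tcp_rot: [179.1, 0.6, 91.7]
ft_force: [0.1, -0.6, 1.0]
finger_gap: 72.7
```

>>> play_rows([
  [[0.002, 0.03, 0.02], [0, 0, 0], 0.15],
  [[0, 0, 0.02], [0, 0, 0], 0.15],
  [[0, 0, 0.02], [0, 0, 0], 0.15],
  [[0, 0, 0.015], [0, 0, 0], 0.15],
  [[0, 0, 0.01], [0, 0, 0], 0.15],
])

```text
time: 51.98
tool_pos: [673.8, -170.6, 123.5]
tcp_rot: [179.1, 0.6, 91.8]
ft_force: [0.6, 0.7, 0.3]
finger_gap: 72.8
```

```bash
python3 -c "
from h import *
plan([(665,-168,30,92)],0.15,step=18,ta=8)"
```

```text
now [ 673.8 -170.6  123.5] [179.12   0.58  91.78] gap 72.8 F [0.6 0.7 0.3] t 51.98 j [-18.  25.  76.  -0.  78. -20.]
 shift m before turn [ 0.0039 -0.0101  0.0933] after turn [ 0.0029 -0.0087  0.0935] rotvec [ 0.0153  0.0102 -0.0038]
[[[0.0,-0.001,0.016],[0,0,-0.001],0.15],[[0.0,-0.001,0.016],[0,0,-0.001],0.15],[[0.0,-0.001,0.016],[0,0,-0.001],0.15],[[0.0,-0.001,0.016],[0,0,-0.001],0.15],[[0.0,-0.001,0.016],[0,0,-0.001],0.15],[[0.0,-0.001,0.016],[0,0,-0.001],0.15]]
```

>>> play_rows([
  [[0.001, -0.005, 0.016], [0.015, 0.01, -0.004], 0.15],
  [[0.001, -0.004, 0.018], [0, 0, 0], 0.15],
  [[0, 0, 0.018], [0, 0, 0], 0.15],
  [[0, 0, 0.015], [0, 0, 0], 0.15],
  [[0, 0, 0.01], [0, 0, 0], 0.15],
  [[0, 0, 0.005], [0, 0, 0], 0.15],
])

```text
time: 52.72
tool_pos: [663.6, -169.3, 35.9]
tcp_rot: [-180.0, -0.0, 92.0]
ft_force: [0.2, 0.1, 1.1]
finger_gap: 72.6
```

```bash
python3 -c "
from h import *
go(665,-168,0,92)"
```

```text
now [ 663.6 -169.3   35.9] [-1.7995e+02 -3.0000e-02  9.1990e+01] gap 72.6 F [0.2 0.1 1.1] t 52.73 j [-19.  29.  80.   0.  71. -21.]
 shift m before turn [0.0012 0.0015 0.0359] after turn [0.0013 0.0015 0.0359] rotvec [-0.0009 -0.0005 -0.0002]
```

>>> play_rows([
  [[0.001, 0.001, 0.01], [0, 0, 0], 0.15],
  [[0, 0, 0.012], [0, 0, 0], 0.15],
  [[0, 0, 0.008], [0, 0, 0], 0.15],
  [[0, 0, 0.004], [0, 0, 0], 0.15],
  [[0, 0, 0], [0, 0, 0], 0.15],
])

```text
time: 53.35
tool_pos: [665.2, -168.2, -0.1]
tcp_rot: [-180.0, -0.0, 92.0]
ft_force: [-0.7, 0.8, -0.1]
finger_gap: 72.6
```

>>> play_rows([
  [[0, 0, 0], [0, 0, 0], 0.35],
  [[0, 0, 0], [0, 0, 0], 0.45],
  [[0, 0, 0], [0, 0, 0], 0.55],
  [[0, 0, 0], [0, 0, 0], 0.8],
  [[0, 0, 0], [0, 0, 0], 0.8],
  [[0, 0, 0], [0, 0, 0], 0.8],
], force=60)

```text
time: 54.1
tool_pos: [666.0, -168.6, 1.4]
tcp_rot: [179.9, 0.0, 92.0]
ft_force: [0.6, -0.0, -0.0]
finger_gap: 39.0
```

```bash
python3 -c "
from h import *
plan([(665,-168,50,92),(640,-168,180,92),(450,-190,225,94),(388.4,-262.3,215,96.2)],0.8,step=40,ta=8)"
```

```text
now [ 666.  -168.6    1.4] [1.7989e+02 3.0000e-02 9.1990e+01] gap 39.0 F [ 0.6 -0.  -0. ] t 54.1 j [-18.  32.  80.   0.  68. -20.]
 shift m before turn [-0.0841 -0.2803 -0.2141] after turn [-0.0632 -0.2861 -0.2136] rotvec [ 0.0019  0.0006 -0.0734]
[[[0.0,-0.001,-0.024],[0,0,0.0],0.8],[[0.0,-0.001,-0.024],[0,0,0.0],0.8],[[0.0,-0.006,-0.032],[0,0,0.0],0.8],[[0.0,-0.006,-0.032],[0,0,0.0],0.8],[[0.0,-0.006,-0.032],[0,0,0.0],0.8],[[0.0,-0.006,-0.032],[0,0,0.0],0.8],[[-0.003,-0.038,-0.009],[0,0,-0.007],0.8],[[-0.003,-0.038,-0.009],[0,0,-0.007],0.8]]
[[[-0.003,-0.038,-0.009],[0,0,-0.007],0.8],[[-0.002,-0.038,-0.009],[0,0,-0.007],0.8],[[-0.002,-0.038,-0.009],[0,0,-0.007],0.8],[[-0.023,-0.022,0.003],[0,0,-0.013],0.8],[[-0.022,-0.022,0.003],[0,0,-0.013],0.8],[[-0.022,-0.023,0.003],[0,0,-0.013],0.8]]
```

>>> play_rows([
  [[0, 0, -0.018], [0, 0, 0], 0.8],
  [[0, -0.001, -0.026], [0, 0, 0], 0.8],
  [[0, -0.006, -0.034], [0, 0, 0], 0.8],
  [[0, -0.006, -0.034], [0, 0, 0], 0.8],
  [[0, -0.006, -0.034], [0, 0, 0], 0.8],
  [[0, -0.006, -0.034], [0, 0, 0], 0.8],
  [[-0.003, -0.036, -0.012], [0, 0, -0.007], 0.8],
  [[-0.003, -0.038, -0.009], [0, 0, -0.007], 0.8],
])

```text
time: 55.1
tool_pos: [566.0, -177.9, 216.5]
tcp_rot: [179.7, 0.1, 92.9]
ft_force: [0.0, -0.1, -2.2]
finger_gap: 38.5
```

>>> play_rows([
  [[-0.003, -0.038, -0.009], [0, 0, -0.007], 0.8],
  [[-0.002, -0.038, -0.009], [0, 0, -0.007], 0.8],
  [[-0.002, -0.038, -0.009], [0, 0, -0.007], 0.8],
  [[-0.023, -0.022, 0], [0, 0, -0.013], 0.8],
  [[-0.022, -0.022, 0], [0, 0, -0.013], 0.8],
  [[-0.02, -0.02, 0], [0, 0, -0.013], 0.8],
  [[0, 0, 0], [0, 0, 0], 0.8],
])

```text
time: 55.98
tool_pos: [387.7, -264.2, 255.2]
tcp_rot: [179.0, 0.8, 96.4]
ft_force: [0.1, -0.1, -1.3]
finger_gap: 38.3
```

```bash
python3 -c "
from h import *
plan([(388.4,-263,150,96.2),(388.4,-263,100,96.2)],0.8,step=18,ta=8)"
```

```text
now [ 387.7 -264.2  255.2] [179.01   0.76  96.44] gap 38.3 F [ 0.1 -0.1 -1.3] t 55.98 j [-41. -15. 104.   0.  89. -47.]
 shift m before turn [ 0.0031 -0.0018  0.1552] after turn [0.0011 0.0008 0.1552] rotvec [0.0173 0.0133 0.0044]
[[[0.0,0.0,0.018],[0,0,0.001],0.8],[[0.0,0.0,0.018],[0,0,0.001],0.8],[[0.0,0.0,0.018],[0,0,0.001],0.8],[[0.0,0.0,0.018],[0,0,0.001],0.8],[[0.0,0.0,0.018],[0,0,0.001],0.8],[[0.0,0.0,0.018],[0,0,0.001],0.8],[[0.0,0.0,0.017],[0,0,0.0],0.8],[[0.0,0.0,0.017],[0,0,0.0],0.8]]
[[[0.0,0.0,0.017],[0,0,0.0],0.8]]
```

>>> play_rows([
  [[0.001, 0.001, 0.018], [0.017, 0.013, 0.004], 0.8],
  [[0, 0, 0.02], [0, 0, 0], 0.8],
  [[0, 0, 0.022], [0, 0, 0], 0.8],
  [[0, 0, 0.022], [0, 0, 0], 0.8],
  [[0, 0, 0.022], [0, 0, 0], 0.8],
  [[0, 0, 0.02], [0, 0, 0], 0.8],
  [[0, 0, 0.012], [0, 0.05, 0], 0.8],
  [[0, 0, 0.005], [0, 0.049, 0], 0.8],
])

```text
time: 56.98
tool_pos: [391.3, -253.2, 103.1]
tcp_rot: [-179.6, -6.3, 96.5]
ft_force: [-0.3, -0.5, -1.8]
finger_gap: 38.7
```

```bash
python3 -c "
from h import *
gt(389.4,-263.5,69.4,96.2,-5.7)"
```

```text
now [ 391.3 -253.2  103.1] [-179.63   -6.34   96.54] F [-0.3 -0.5 -1.8] shift [-0.0137 -0.0029  0.0324] rot [-0.0071 -0.0111  0.006 ]
```

>>> play_rows([
  [[-0.005, -0.001, 0.007], [-0.007, -0.011, 0.006], 0.8],
  [[-0.005, -0.001, 0.007], [0, 0, 0], 0.8],
  [[-0.004, 0, 0.005], [0, 0, 0], 0.8],
  [[0, 0, 0], [0, 0, 0], 0.8],
])

```text
time: 57.48
tool_pos: [390.3, -263.7, 78.8]
tcp_rot: [-179.8, -5.8, 96.2]
ft_force: [0.2, -0.0, -2.0]
finger_gap: 38.9
```

```bash
python3 -c "
from h import *
gt(389.4,-263.5,69.4,96.2,-5.7)"
```

```text
now [ 390.3 -263.7   78.8] [-179.81   -5.76   96.24] F [ 0.2 -0.  -2. ] shift [-0.0007 -0.0009  0.0094] rot [-0.0033 -0.0011  0.0007]
```

>>> play_rows([
  [[0, -0.001, 0.003], [-0.003, -0.001, 0], 0.8],
  [[-0.001, 0, 0.003], [0, 0, 0], 0.8],
  [[0, 0, 0.001], [0, 0, 0], 0.8],
  [[0, 0, 0], [0, 0, 0], 0.8],
])

```text
time: 57.98
tool_pos: [389.8, -264.4, 72.2]
tcp_rot: [179.9, -5.6, 96.2]
ft_force: [-0.2, -0.2, -1.0]
finger_gap: 38.5
```

>>> play_rows([
  [[0, 0, 0.001], [0, 0, 0], 0.8],
  [[0, 0, 0.001], [0, 0, 0], 0.8],
])

```text
time: 58.22
tool_pos: [390.0, -264.4, 70.4]
tcp_rot: [179.9, -5.6, 96.3]
ft_force: [0.3, -0.1, -1.2]
finger_gap: 38.8
```

>>> play_rows([
  [[0.001, 0, 0.001], [0, 0, 0], 0.8],
  [[0, 0, 0.0005], [0, 0, 0], 0.8],
])

```text
time: 58.48
tool_pos: [389.9, -263.3, 69.2]
tcp_rot: [179.9, -5.6, 96.2]
ft_force: [-2.2, 1.4, 3.7]
finger_gap: 38.8
```

>>> play_rows([
  [[0, 0, 0.001], [0, 0, 0], 0.8],
  [[0, 0, 0.0005], [0, 0, 0], 0.8],
])

```text
time: 58.72
tool_pos: [390.0, -263.3, 69.2]
tcp_rot: [179.9, -5.6, 96.3]
ft_force: [-1.3, 1.7, 1.9]
finger_gap: 39.0
```

Contact at 69.2 mm, as expected. I release and retreat, then look.

>>> play_rows([
  [[0, 0, 0], [0, 0, 0], 0.5],
  [[0, 0, 0], [0, 0, 0], 0.42],
  [[0, 0, 0], [0, 0, 0], 0.38],
  [[0, 0, 0], [0, 0, 0], 0.34],
  [[0, 0, 0], [0, 0, 0], 0.34],
])

```text
time: 59.35
tool_pos: [390.4, -263.5, 69.2]
tcp_rot: [179.9, -5.5, 96.3]
ft_force: [-0.0, -0.7, 0.4]
finger_gap: 56.3
```

>>> play_rows([
  [[0, 0, -0.01], [0, 0, 0], 0.34],
  [[0, 0, -0.02], [0, 0, 0], 0.34],
  [[0, 0, -0.035], [0, -0.05, 0], 0.34],
  [[0, 0, -0.04], [0, -0.05, 0], 0.34],
  [[0, 0, -0.03], [0, 0, 0], 0.34],
  [[0, 0, -0.02], [0, 0, 0], 0.34],
])

```text
time: 60.1
tool_pos: [390.0, -271.2, 230.3]
tcp_rot: [179.9, 0.3, 96.2]
ft_force: [-0.3, -0.6, -0.6]
finger_gap: 56.2
```

```bash
python3 -c "
from h import *
plan([(440,-200,230,92),(620,-85,210,84),(658,-67,160,82.3)],0.15,step=42,ta=8)"
```

```text
now [ 390.  -271.2  230.3] [179.93   0.31  96.21] gap 56.2 F [-0.3 -0.6 -0.6] t 60.1 j [-41. -13. 105.  -0.  87. -47.]
 shift m before turn [0.1744 0.2884 0.0697] after turn [0.2382 0.2382 0.0703] rotvec [0.0018 0.0053 0.2427]
[[[0.022,0.019,0.0],[0,0,0.024],0.15],[[0.022,0.019,0.0],[0,0,0.024],0.15],[[0.023,0.018,0.0],[0,0,0.024],0.15],[[0.018,0.031,0.003],[0,0,0.023],0.15],[[0.019,0.03,0.003],[0,0,0.023],0.15],[[0.02,0.03,0.003],[0,0,0.023],0.15],[[0.02,0.029,0.003],[0,0,0.023],0.15],[[0.021,0.029,0.003],[0,0,0.023],0.15]]
[[[0.022,0.028,0.003],[0,0,0.023],0.15],[[0.011,0.018,0.025],[0,0,0.015],0.15],[[0.011,0.018,0.025],[0,0,0.015],0.15]]
```

>>> play_rows([
  [[0.022, 0.019, 0], [0.002, 0.005, 0.024], 0.15],
  [[0.022, 0.019, 0], [0, 0, 0.024], 0.15],
  [[0.023, 0.018, 0], [0, 0, 0.024], 0.15],
  [[0.018, 0.031, 0.003], [0, 0, 0.023], 0.15],
  [[0.019, 0.03, 0.003], [0, 0, 0.023], 0.15],
  [[0.02, 0.03, 0.003], [0, 0, 0.023], 0.15],
  [[0.02, 0.029, 0.003], [0, 0, 0.023], 0.15],
  [[0.021, 0.029, 0.003], [0, 0, 0.023], 0.15],
])

```text
time: 61.1
tool_pos: [598.1, -102.2, 227.0]
tcp_rot: [179.3, 0.4, 84.9]
ft_force: [0.2, 0.1, 0.4]
finger_gap: 72.7
```

>>> play_rows([
  [[0.02, 0.025, 0.003], [0, 0, 0.023], 0.15],
  [[0.011, 0.013, 0.02], [0, 0, 0.015], 0.15],
  [[0.01, 0.01, 0.02], [0, 0, 0.01], 0.15],
  [[0, 0, 0.02], [0, 0, 0], 0.15],
  [[0, 0, 0.01], [0, 0, 0], 0.15],
])

```text
time: 61.72
tool_pos: [655.3, -64.5, 155.9]
tcp_rot: [179.0, 0.4, 82.2]
ft_force: [-0.0, 0.9, 0.7]
finger_gap: 72.8
```

```bash
python3 - <<'E'
from h import *
plan([(658,-67,40,82.3)],0.15,step=18)
im=eyes.snapshot('top').astype(int);np.save('pics/t3.npy',im)
b=im[218:275,296:350]
m=((b[...,0]-b[...,2]>2)&(b[...,1]>150)).astype(np.uint8)
for c in cv2.findContours(m,0,1)[0]:
    if cv2.contourArea(c)<60: continue
    q=cv2.minAreaRect(c);B=np.array([railp(ray("top",p[0]+296,p[1]+218,88)) for p in cv2.boxPoints(q)]);print(cv2.contourArea(c),B.tolist(),B.mean(0))
wedges(20)
E
```

```text
now [655.3 -64.5 155.9] [179.05   0.4   82.18] gap 72.8 F [-0.   0.9  0.7] t 61.73 j [-10.  18.  81.  -0.  80.  -2.]
 shift m before turn [-0.0013  0.0011  0.1159] after turn [-0.0022  0.003   0.1159] rotvec [ 0.0166  0.007  -0.002 ]
[[[0.0,0.0,0.017],[0,0,0.0],0.15],[[0.0,0.0,0.017],[0,0,0.0],0.15],[[0.0,0.0,0.017],[0,0,0.0],0.15],[[0.0,0.0,0.017],[0,0,0.0],0.15],[[0.0,0.0,0.017],[0,0,0.0],0.15],[[0.0,0.0,0.017],[0,0,0.0],0.15],[[0.0,0.0,0.017],[0,0,0.0],0.15]]
345.0 [[-42.5, 40.3, 88.0], [-43.0, -36.6, 88.0], [-95.9, -34.4, 88.0], [-95.3, 41.9, 88.0]] [-69.175   2.8    88.   ]
288 (290, 134) [ 767.9 -173.8] [62. 55.] yaw 88.8
```

>>> play_rows([
  [[-0.002, 0.003, 0.016], [0.016, 0.007, -0.002], 0.15],
  [[0, 0, 0.018], [0, 0, 0], 0.15],
  [[0, 0, 0.02], [0, 0, 0], 0.15],
  [[0, 0, 0.02], [0, 0, 0], 0.15],
  [[0, 0, 0.02], [0, 0, 0], 0.15],
  [[0, 0, 0.012], [0, 0, 0], 0.15],
  [[0, 0, 0.005], [0, 0, 0], 0.15],
  [[0, 0, 0], [0, 0, 0], 0.15],
])

```text
time: 62.82
tool_pos: [657.6, -68.2, 37.6]
tcp_rot: [-179.9, -0.0, 82.2]
ft_force: [1.5, 0.3, 0.1]
finger_gap: 73.1
```

```bash
python3 -c "
from h import *
go(658,-67,0,82.3)"
```

```text
now [657.6 -68.2  37.6] [-1.7994e+02 -3.0000e-02  8.2220e+01] gap 73.1 F [1.5 0.3 0.1] t 62.83 j [-10.  26.  84.   0.  70.  -3.]
 shift m before turn [0.0012 0.0003 0.0376] after turn [0.0013 0.0003 0.0376] rotvec [-0.001  -0.0005 -0.0015]
```

>>> play_rows([
  [[0.001, 0, 0.01], [0, 0, 0], 0.15],
  [[0, 0, 0.012], [0, 0, 0], 0.15],
  [[0, 0, 0.008], [0, 0, 0], 0.15],
  [[0, 0, 0.005], [0, 0, 0], 0.15],
  [[0, 0, 0], [0, 0, 0], 0.15],
])

```text
time: 63.45
tool_pos: [658.9, -67.3, 1.8]
tcp_rot: [179.9, -0.0, 82.2]
ft_force: [-0.5, -0.6, 0.1]
finger_gap: 73.1
```

>>> play_rows([
  [[0, 0, 0], [0, 0, 0], 0.35],
  [[0, 0, 0], [0, 0, 0], 0.45],
  [[0, 0, 0], [0, 0, 0], 0.55],
  [[0, 0, 0], [0, 0, 0], 0.8],
  [[0, 0, 0], [0, 0, 0], 0.8],
  [[0, 0, 0], [0, 0, 0], 0.8],
], force=60)

```text
time: 64.2
tool_pos: [659.7, -67.5, 2.9]
tcp_rot: [179.8, -0.0, 82.2]
ft_force: [0.7, 0.7, 0.0]
finger_gap: 38.9
```

```bash
python3 -c "
from h import *
plan([(658,-67,50,82.3),(635,-80,180,75),(440,-190,240,20),(389,-262.3,230,6.2)],0.8,step=35,ta=8)"
```

```text
now [659.7 -67.5   2.9] [ 1.7981e+02 -2.0000e-02  8.2220e+01] gap 38.9 F [0.7 0.7 0. ] t 64.2 j [-10.  28.  85.   0.  67.  -3.]
 shift m before turn [-0.2296 -0.2411 -0.228 ] after turn [-0.2901  0.1644 -0.2271] rotvec [ 0.0026 -0.0024  1.3268]
[[[0.0,-0.001,-0.024],[0,0,-0.001],0.8],[[0.0,-0.001,-0.024],[0,0,-0.001],0.8],[[-0.004,-0.005,-0.032],[0,0,0.032],0.8],[[-0.004,-0.005,-0.032],[0,0,0.032],0.8],[[-0.004,-0.005,-0.032],[0,0,0.032],0.8],[[-0.004,-0.005,-0.032],[0,0,0.032],0.8],[[-0.022,-0.023,-0.009],[0,0,0.137],0.8],[[-0.025,-0.02,-0.009],[0,0,0.137],0.8]]
[[[-0.028,-0.016,-0.009],[0,0,0.137],0.8],[[-0.03,-0.012,-0.009],[0,0,0.137],0.8],[[-0.031,-0.008,-0.009],[0,0,0.137],0.8],[[-0.032,-0.004,-0.009],[0,0,0.137],0.8],[[-0.032,0.001,-0.009],[0,0,0.137],0.8],[[-0.024,0.017,0.003],[0,0,0.08],0.8],[[-0.023,0.019,0.003],[0,0,0.08],0.8],[[-0.021,0.02,0.003],[0,0,0.08],0.8]]
```

>>> play_rows([
  [[0, 0, -0.018], [0, 0, 0], 0.8],
  [[0, -0.001, -0.026], [0, 0, 0], 0.8],
  [[-0.004, -0.005, -0.034], [0, 0, 0.032], 0.8],
  [[-0.004, -0.005, -0.034], [0, 0, 0.032], 0.8],
  [[-0.004, -0.005, -0.034], [0, 0, 0.032], 0.8],
  [[-0.004, -0.005, -0.034], [0, 0, 0.032], 0.8],
  [[-0.022, -0.023, -0.012], [0, 0, 0.137], 0.8],
  [[-0.025, -0.02, -0.01], [0, 0, 0.137], 0.8],
])

```text
time: 65.2
tool_pos: [578.3, -109.5, 219.5]
tcp_rot: [179.6, -0.2, 58.7]
ft_force: [-0.5, -0.4, -1.6]
finger_gap: 39.0
```

>>> play_rows([
  [[-0.028, -0.016, -0.009], [0, 0, 0.137], 0.8],
  [[-0.03, -0.012, -0.009], [0, 0, 0.137], 0.8],
  [[-0.031, -0.008, -0.009], [0, 0, 0.137], 0.8],
  [[-0.032, -0.004, -0.009], [0, 0, 0.137], 0.8],
  [[-0.032, 0.001, -0.005], [0, 0, 0.137], 0.8],
  [[-0.024, 0.017, 0], [0, 0, 0.08], 0.8],
  [[-0.02, 0.017, 0], [0, 0, 0.08], 0.8],
  [[-0.01, 0.01, 0], [0, 0, 0.05], 0.8],
])

```text
time: 66.2
tool_pos: [388.3, -245.5, 273.6]
tcp_rot: [179.3, -1.3, 5.6]
ft_force: [0.3, -0.3, -1.7]
finger_gap: 38.5
```

```bash
python3 -c "
from h import *
plan([(389,-262.5,160,6.2),(389,-262.5,115,6.2)],0.8,step=18,ta=8)"
```

```text
now [ 388.3 -245.5  273.6] [179.28  -1.25   5.6 ] gap 38.5 F [ 0.3 -0.3 -1.7] t 66.2 j [-39. -17. 104.   0.  92.  45.]
 shift m before turn [-0.0044  0.015   0.1588] after turn [-0.0011  0.017   0.1586] rotvec [ 0.0126 -0.0218 -0.0107]
[[[0.0,0.002,0.016],[0,0,-0.002],0.8],[[0.0,0.002,0.016],[0,0,-0.002],0.8],[[0.0,0.002,0.016],[0,0,-0.002],0.8],[[0.0,0.002,0.016],[0,0,-0.002],0.8],[[0.0,0.002,0.016],[0,0,-0.002],0.8],[[0.0,0.002,0.016],[0,0,-0.002],0.8],[[0.0,0.002,0.016],[0,0,-0.002],0.8],[[0.0,0.0,0.015],[0,0,0.0],0.8]]
[[[0.0,0.0,0.015],[0,0,0.0],0.8],[[0.0,0.0,0.015],[0,0,0.0],0.8]]
```

>>> play_rows([
  [[0, 0.004, 0.016], [0.013, -0.022, -0.01], 0.8],
  [[0, 0.004, 0.018], [0, 0, 0], 0.8],
  [[0, 0.004, 0.022], [0, 0, 0], 0.8],
  [[0, 0.003, 0.022], [0, 0, 0], 0.8],
  [[0, 0.001, 0.022], [0, 0, 0], 0.8],
  [[0, 0, 0.02], [0, 0, 0], 0.8],
  [[0, 0, 0.012], [0, 0, 0], 0.8],
  [[0, 0, 0.005], [0, 0, 0], 0.8],
])

```text
time: 67.2
tool_pos: [390.5, -256.9, 123.4]
tcp_rot: [-179.5, 0.4, 6.8]
ft_force: [-0.4, -0.1, -0.8]
finger_gap: 39.0
```

```bash
python3 -c "
from h import *
go(389,-262.5,90.9,6.2)"
```

```text
now [ 390.5 -256.9  123.4] [-179.47    0.38    6.8 ] gap 39.0 F [-0.4 -0.1 -0.8] t 67.2 j [-40.  -8. 112.   0.  76.  43.]
 shift m before turn [-0.0019  0.0057  0.0325] after turn [-0.0021  0.0054  0.0325] rotvec [-0.0093  0.0067  0.0104]
```

>>> play_rows([
  [[-0.002, 0.004, 0.007], [-0.009, 0.007, 0.01], 0.8],
  [[0, 0.001, 0.008], [0, 0, 0], 0.8],
  [[0, 0, 0.006], [0, 0, 0], 0.8],
  [[0, 0, 0.003], [0, 0, 0], 0.8],
  [[0, 0, 0], [0, 0, 0], 0.8],
])

```text
time: 67.82
tool_pos: [389.8, -263.0, 98.9]
tcp_rot: [179.9, -0.1, 6.2]
ft_force: [-0.8, -0.4, -0.5]
finger_gap: 38.7
```

```bash
python3 -c "
from h import *
go(389,-262.5,90.9,6.2)"
```

```text
now [ 389.8 -263.    98.9] [ 1.7989e+02 -1.3000e-01  6.2100e+00] gap 38.7 F [-0.8 -0.4 -0.5] t 67.83 j [-40.  -7. 114.   0.  73.  44.]
 shift m before turn [-0.0008 -0.0006  0.008 ] after turn [-0.0008 -0.0005  0.008 ] rotvec [ 0.002  -0.0023  0.0002]
```

>>> play_rows([
  [[-0.001, -0.001, 0.003], [0.002, -0.002, 0], 0.8],
  [[0, 0, 0.002], [0, 0, 0], 0.8],
  [[0, 0, 0.001], [0, 0, 0], 0.8],
  [[0, 0, 0], [0, 0, 0], 0.8],
])

```text
time: 68.32
tool_pos: [389.1, -262.3, 93.2]
tcp_rot: [180.0, -0.1, 6.2]
ft_force: [-0.4, 0.2, -1.1]
finger_gap: 38.8
```

>>> play_rows([
  [[0, 0, 0.001], [0, 0, 0], 0.8],
  [[0, 0, 0.001], [0, 0, 0], 0.8],
])

```text
time: 68.58
tool_pos: [389.2, -262.4, 91.3]
tcp_rot: [179.9, -0.1, 6.2]
ft_force: [0.1, -1.0, -1.2]
finger_gap: 38.5
```

>>> play_rows([
  [[0, 0, 0.001], [0, 0, 0], 0.8],
  [[0, 0, 0.0005], [0, 0, 0], 0.8],
])

```text
time: 68.82
tool_pos: [389.3, -262.5, 90.6]
tcp_rot: [179.9, -0.1, 6.2]
ft_force: [-3.6, 2.8, 6.2]
finger_gap: 38.6
```

>>> play_rows([
  [[0, 0, 0.0005], [0, 0, 0], 0.8],
  [[0, 0, 0], [0, 0, 0], 0.8],
])

```text
time: 69.08
tool_pos: [389.4, -262.5, 90.8]
tcp_rot: [179.9, -0.1, 6.2]
ft_force: [-0.6, 0.8, -0.6]
finger_gap: 38.8
```

Contact at 90.6 mm matches the expected 90.9. I release, retreat and inspect.

>>> play_rows([
  [[0, 0, 0], [0, 0, 0], 0.5],
  [[0, 0, 0], [0, 0, 0], 0.42],
  [[0, 0, 0], [0, 0, 0], 0.38],
  [[0, 0, 0], [0, 0, 0], 0.34],
  [[0, 0, 0], [0, 0, 0], 0.34],
])

```text
time: 69.7
tool_pos: [389.7, -262.8, 90.7]
tcp_rot: [179.9, -0.1, 6.2]
ft_force: [0.4, 0.9, 0.6]
finger_gap: 56.4
```

>>> play_rows([
  [[0, 0, -0.01], [0, 0, 0], 0.34],
  [[0, 0, -0.02], [0, 0, 0], 0.34],
  [[0, 0, -0.035], [0, 0, 0], 0.34],
  [[0, 0, -0.04], [0, 0, 0], 0.34],
  [[0, 0, -0.03], [0, 0, 0], 0.34],
  [[0, 0, -0.02], [0, 0, 0], 0.34],
])

```text
time: 70.45
tool_pos: [388.4, -261.8, 252.1]
tcp_rot: [180.0, -0.0, 6.2]
ft_force: [0.0, -0.2, -0.2]
finger_gap: 56.4
```

```bash
python3 -c "
from h import *
plan([(440,-150,260,30),(470,60,280,60)],0.3,step=45,ta=8)"
```

```text
now [ 388.4 -261.8  252.1] [ 1.7997e+02 -5.0000e-02  6.2200e+00] gap 56.4 F [ 0.  -0.2 -0.2] t 70.45 j [-40. -14. 104.   0.  90.  44.]
 shift m before turn [ 0.116 -0.311 -0.028] after turn [ 0.3195 -0.0902 -0.0279] rotvec [ 8.000e-04 -5.000e-04 -9.387e-01]
[[[0.021,-0.035,-0.003],[0,0,-0.138],0.3],[[0.026,-0.032,-0.003],[0,0,-0.138],0.3],[[0.03,-0.028,-0.003],[0,0,-0.138],0.3],[[0.026,-0.033,-0.004],[0,0,-0.105],0.3],[[0.03,-0.03,-0.004],[0,0,-0.105],0.3],[[0.033,-0.027,-0.004],[0,0,-0.105],0.3],[[0.035,-0.024,-0.004],[0,0,-0.105],0.3],[[0.038,-0.02,-0.004],[0,0,-0.105],0.3]]
```

>>> play_rows([
  [[0.021, -0.035, -0.003], [0, 0, -0.138], 0.3],
  [[0.026, -0.032, -0.003], [0, 0, -0.138], 0.3],
  [[0.03, -0.028, -0.003], [0, 0, -0.138], 0.3],
  [[0.026, -0.033, -0.004], [0, 0, -0.105], 0.3],
  [[0.03, -0.03, -0.004], [0, 0, -0.105], 0.3],
  [[0.033, -0.027, -0.004], [0, 0, -0.105], 0.3],
  [[0.035, -0.024, -0.004], [0, 0, -0.105], 0.3],
  [[0.038, -0.02, -0.004], [0, 0, -0.105], 0.3],
])

```text
time: 71.45
tool_pos: [470.5, 66.9, 291.2]
tcp_rot: [179.2, -0.1, 61.4]
ft_force: [0.3, -0.1, 0.4]
finger_gap: 60.2
```

```bash
python3 - <<'E'
from h import *
sc=eyes.snapshot('scene');im=eyes.snapshot('top')
crop(sc,250,140,330,220,5,'a');crop(im,270,190,370,280,4,'b')
a=cv2.imread('pics/a.png');b=cv2.imread('pics/b.png');o=np.zeros((400,800,3),np.uint8);o[:,:400]=a;o[:360,400:]=b;cv2.imwrite('pics/k3.png',o)
for X in(worldp(-35,26,108),worldp(-35,-14,108),worldp(-115,26,108),worldp(-115,-14,108)):
    print(((pix('scene',X)-[250,140])*5).round(0),((pix('top',X)-[270,190])*4+[400,0]).round(0))
E
```

```text
[278. 192.] [590. 181.]
[306. 171.] [645. 174.]
[381. 222.] [607. 292.]
[409. 200.] [662. 285.]
```

View pics/k3.png

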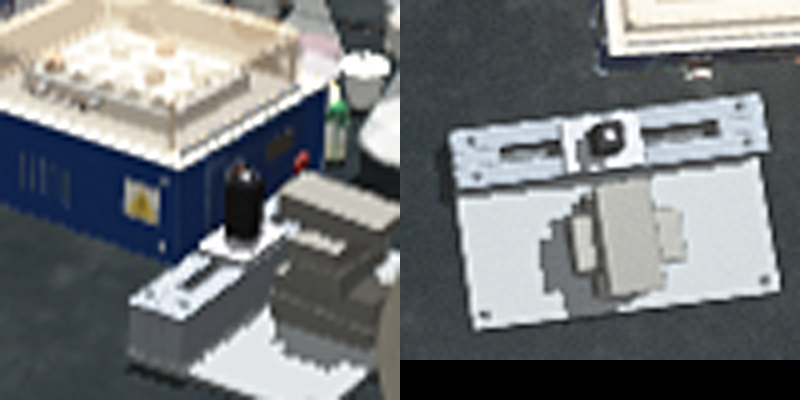

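The stack stands with its top face at (590,181)–(662,290), as predicted. The crosswise pair is below it, and the feeler is upright on the rail. I hand in.

```bash
python3 -c "
from bench import r
print(r.hand_in(), r.sense()['time'])"
```

```text
the job is handed in; nothing more can be done
the job is handed in; nothing more can be done
```

The feeler is standing in the groove and all five grey castings are stacked in front of it. I handed the job in at about 71.5 s of the 210 s, with the gripper clear of everything; no verdict came back.

- **Feeler:** I set it into the left end of the channel and drew it right until it stopped with 17 N of resistance at rail y of about 3 mm. I took that as the pin having dropped, backed off 2 mm and released. It settled at rail y of about 6 mm, upright with its shoe flat.
- **First pair:** it points at the rail on the plate, the second casting turned end for end on the first. Its top measured at rail (−78, 5) mm, about 3 mm nearer the plate's front edge than intended.
- **Second pair and fifth casting:** the second pair lies crosswise on the first, and the fifth lies crosswise on top, pointing at the rail. The fifth's top face matched its predicted place to a few millimetres.
- **Heights:** the second casting of each pair, the first of the upper pair and the fifth all touched down within about 0.5 mm of the expected height.

- **Pin not seen directly:** I know it dropped only from the blocked sliding. I read each casting's thick end from its shading and side faces, and the contact heights agreed.
- **First grasp of the handle:** a fast descent left it about 13 mm off, so I opened, moved over and gripped again. While drawing the feeler along, the press and sideways forces reached about 19 N and 16 N before I corrected.
- **Bystanders:** I did not go near the timer, jar or dish, but I did not check them in a last picture.

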